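# Pack the square spice tins into the caddy

### The job

Pack the three square spice tins into the caddy on the prep table, each in the pocket cut for its size (small, medium, large). The medium one stands in the middle of a stack: lift the small round tin off it first, take the square tin out, and set the small round tin back in the middle of the wide tin's lid. Keep every tin upright, and leave the wide tin, the round tin and the hexagonal tin standing where they are.

Things in the scene. Friction and masses are not known exactly. Their poses are not given: they have to be found in the camera images.
- small_square_tin: The smallest square tin: 38 x 38 mm in plan, 60 mm tall, straight sides, bare metal body with a flush black lid (all tins are of this make). Loose, stands alone on the table. 80 to 170 g. Origin at the centre of its underside, z up, x and y square to its sides.
- medium_square_tin: The medium square tin: 50 x 50 mm in plan, 60 mm tall, straight sides. Loose; it stands in the middle of the stack, on the wide tin (its underside starts 32 mm above the table) and under the small round tin. 120 to 260 g. Origin at the centre of its underside, z up, x and y square to its sides.
- large_square_tin: The largest square tin: 62 x 62 mm in plan, 60 mm tall, straight sides. Loose, stands alone on the table. 180 to 370 g. Origin at the centre of its underside, z up, x and y square to its sides.
- small_round_tin: Small low round tin: 38 mm diameter, 36 mm tall, flat top and bottom. Loose; starts on top of the stack, on the medium square tin (its underside 92 mm above the table). 40 to 85 g. It belongs on the wide tin, not in the caddy. Origin at the centre of its underside, z up.
- wide_tin: Wide low round tin: 84 mm diameter, 32 mm tall, flat lid. Bottom of the stack; stays where it is. Loose, stands on the table. Origin at the centre of its underside, z up; the lid's top is 32 mm above it.
- round_tin: A look-alike that does not belong in the caddy: round tin, 50 mm diameter, 60 mm tall. Loose; stays where it is. Origin at the centre of its underside, z up.
- hex_tin: A look-alike that does not belong in the caddy: hexagonal tin, 54 mm across flats (62 mm across corners), 60 mm tall. Loose; stays where it is. Origin at the centre of its underside, z up.
- small_pocket: Caddy pocket for the small square tin: white insert 90 x 90 mm with a square pocket 54 x 54 mm, dark floor. Origin: centre of the insert's underside, 5 mm above the table; floor 4 mm, rim 20 mm above it. z up, x, y along its sides; three pockets in a row along y, 94 mm apart, any order. Fixed, like the caddy: grey tray 103 x 294 mm, rim 26 mm above the table, bow handles on its ends.
- medium_pocket: Caddy pocket for the medium square tin: white insert 90 x 90 mm with a square pocket 66 x 66 mm, dark floor. Origin: centre of the insert's underside, 5 mm above the table; floor 4 mm, rim 20 mm above it. z up, x, y along its sides; three pockets in a row along y, 94 mm apart, any order. Fixed, like the caddy: grey tray 103 x 294 mm, rim 26 mm above the table, bow handles on its ends.
- large_pocket: Caddy pocket for the large square tin: white insert 90 x 90 mm with a square pocket 78 x 78 mm, dark floor. Origin: centre of the insert's underside, 5 mm above the table; floor 4 mm, rim 20 mm above it. z up, x, y along its sides; three pockets in a row along y, 94 mm apart, any order. Fixed, like the caddy: grey tray 103 x 294 mm, rim 26 mm above the table, bow handles on its ends.
Mind the look-alikes: they are no part of the job. What is shaped like the small_round_tin but blue is not meant. What is shaped like the medium_square_tin but yellow is not meant.

How it is judged:
By the outcome, as a careful person would: the job done as asked, in the order asked, and still so for the second after the job is handed in, with the robot touching nothing.
It also fails if it takes over 136 s, if anything falls off the work surface, if the arm or the gripper's body presses on something with over 40 N, if the wrist force passes 120 N, or if a joint passes its speed limit or range.

### The arm

A 6-joint arm with a two-finger parallel gripper is mounted at the origin on the work surface. World frame = base frame: x ahead of the robot, y to its left, z up, the work surface at z = 0. Lengths are in m, angles in rad, forces in N, time in s.
With the tool pointing down it reaches from about 0.25 to 0.85 m from the base axis. Payload 12.5 kg.
Tool frame: the origin (TCP) lies where the fingers leave the gripper's body, on its centre line; the fingertips stand 84 mm ahead of it and the grasp point (between the pads) lies grasp_offset ahead of it (grasp_offset is the distance from the TCP to the grasp point, in m); z points along the fingers, y is the direction in which the jaws open and shut (so a half turn about z gives the same grasp; the last joint's range is limited). The gripper opens to 93 mm and grips with 3 to 60 N. Pads are 15 mm wide; open, the fingers measure 128 mm over their backs; the gripper's body (75 mm by 188 mm) begins 65 mm behind the grasp point.
Start: joints at [1.184, 0.351, 1.652, -0, 1.139, -0.085], TCP at [0.163, 0.525, 0.303] pointing down, gripper open.
Joint ranges: [-2.75, 2.75], [-0.79, 2.1], [0.01, 2.65], [-1.57, 4.71], [0.07, 3.14], [-2.87, 2.87]. Speed limits (rad/s): [2.22, 2.22, 2.79, 3.14, 3.14, 3.14].

### API

Orientations are given as [roll, pitch, yaw] about the fixed x, y, z axes, in that order (R = Rz(yaw) Ry(pitch) Rx(roll)).
In Python, from station import * gives the robot as it stands.
- The arm moves only by the tool step_arm, never from a script. Its argument "steps" is a list of rows, each an object of numbers: "dx", "dy", "dz": the shift along the tool's x, y, z in m; "rx", "ry", "rz": the turn, a rotation vector about the tool's x, y, z in rad; "claw": the closure, from 0 (fully open) to 1 (shut). In form: [{"dx": .., "dy": .., "dz": .., "rx": .., "ry": .., "rz": .., "claw": ..}, ...]. A call has exactly 8 rows; each row is the pose to reach, as a shift and turn from the pose commanded when the call began, along the tool's axes at that moment; what a row does not reach only later rows make up. A row lasts 1/10 s, in which the tool goes at most 50 mm and 8.59 degrees, less where a joint would pass 70% of its speed; a pose out of reach is approached as far as the arm can. A call with a gripper value outside its range is refused whole. The fingers move at their own pace and stop on an object; "force" is the grip in N (left out, the last holds). Time passes only in rows, so rows that repeat a pose let the fingers close, or fill a call up. It gives the time, the measured TCP pose, the force and the opening at its end, in the units of the state.
- observe(): the state, without advancing time (a new reading comes with each control period).
- capture(name): name is "side" or "top" or "wrist"; returns a dict with "color" (480x640x3 uint8, red, green, blue), "fx", "fy", "cx", "cy" (pixels), "rvec" (rotation vector, rad) and "tvec" (3), from world to camera coordinates, as OpenCV has them. Camera axes: x right, y down, z forward; pixel columns grow to the right and rows downward; lengths in m; the calibration is good to about 2 mm. A picture is of the moment at which its call begins. There is no depth.
- finish_job(): hands the job in, once; it reports no verdict.
The state is a dict: "t": time; "joint_positions": joint angles; "dq": joint speeds; "joint_efforts": joint torques, N m; "tcp_pos": TCP position; "eef_rot": TCP orientation; "ft_force": force on the tool from outside, world axes, zero at the start; "torque": the same for the moment, N m; "finger_gap": finger opening in m.
Only numpy, scipy, OpenCV 4.12 (cv2) and the standard library are available. Lean on these libraries where they do the work, as an engineer would, in place of code of your own. Each camera call takes 0.05 s, during which the arm holds its last target.

## Working session

There is one attempt and no reset: what is moved stays moved. The work goes in short steps, Python scripts to look and compute and a tool call to move; the robot and the scene stay as the last step left them, time stands still between calls to the robot, and variables do not carry over. Pictures are saved under pics/ and viewed, and the job is handed in when it is done.

Besides the shell and the picture viewer there is one more tool, called after "Emit:" as a command line: name --argument value ..., lists and objects as JSON in quotes. step_arm: Moves the arm, as the interface text tells. Its arguments: {"type":"object","properties":{"steps":{"type":"array"},"force":{"type":"number"}},"required":["steps"]}

```bash
ls; mkdir -p pics
python3 - <<'E'
from station import *
import cv2
s=observe(); print(s)
try: print(grasp_offset)
except Exception as e: print(e)
for n in ["side","top","wrist"]:
    c=capture(n); cv2.imwrite(f"pics/{n}0.png",c["color"][:,:,::-1]); print(n,c["fx"],c["cx"],c["cy"],c["rvec"],c["tvec"])
E
```

```text
pics
{'t': 0.0, 'joint_positions': array([ 1.18440344e+00,  3.51209464e-01,  1.65240274e+00,  1.80448279e-06,
        1.13911369e+00, -8.46059849e-02]), 'dq': array([-0.00087715, -0.00069634,  0.00036626,  0.00094317, -0.0001439 ,
       -0.00011256]), 'joint_efforts': array([-1.10955465e-03, -4.97317171e+01, -2.85252982e+01,  6.98549696e-02,
        2.54792604e-02, -7.92909623e-05]), 'tcp_pos': array([0.16336144, 0.52492504, 0.30222416]), 'eef_rot': array([-3.14046360e+00, -9.73969047e-05,  2.83980494e+00]), 'ft_force': array([-0.28301714,  0.71095794, -0.59270038]), 'torque': array([-0.05723945, -0.01842268, -0.05718953]), 'finger_gap': 0.09256633965208533}
0.0653
side 569.2572867149731 320.026273240006 237.87774345730537 [ 2.10722427 -0.52642467  0.26303043] [-0.4199836   0.22226499  1.1302187 ]
top 471.8695394843874 325.7706320625692 225.8645410737038 [ 2.18674769 -2.17487997  0.03218441] [0.02184588 0.48261001 1.08470978]
wrist 402.26335137922797 315.6945600679218 239.3386876773399 [-2.32639767 -1.7135522  -0.25743392] [-0.54920298 -0.03498411  0.39353444]
```

View pics/top0.png

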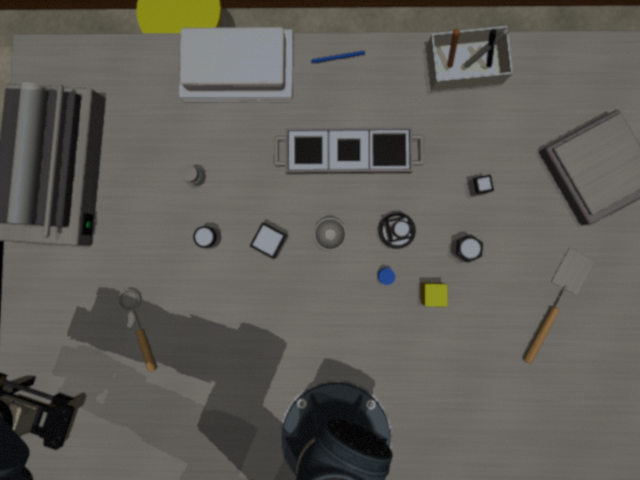

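View pics/side0.png

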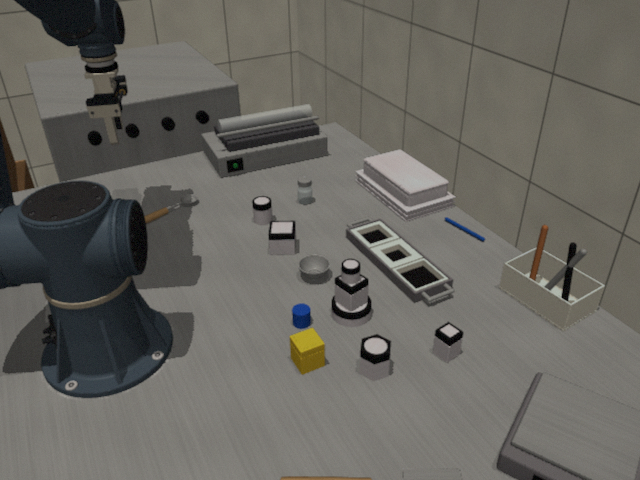

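View pics/wrist0.png

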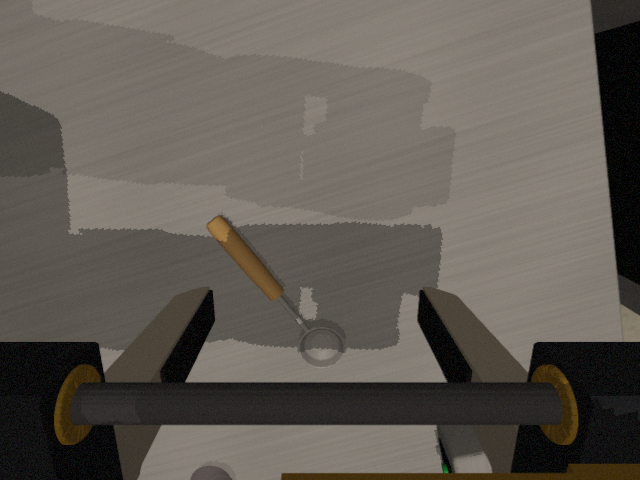

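The top view shows these candidates:
- Small square tin at (484,184), large square at (268,240), and the stack at (398,230).
- Look-alikes are the round tin at (205,236), the hex tin at (468,248), the blue round at (386,275) and the yellow square at (435,294).
- The pockets run medium (309,150), small (349,150), large (390,150).

Next I'll confirm these in enlarged crops.

Run:
```python
import cv2,numpy as np
a=cv2.imread("pics/top0.png")
c=[cv2.resize(a[y-33:y+33,x-33:x+33],(260,260),interpolation=cv2.INTER_CUBIC) for x,y in [(484,184),(268,240),(398,230),(468,248),(205,236)]]
c.append(cv2.resize(a[105:195,265:431],(260,141)));c[-1]=cv2.copyMakeBorder(c[-1],0,119,0,0,0)
cv2.imwrite("pics/crops.png",np.vstack([np.hstack(c[:3]),np.hstack(c[3:])]))
```

```text
(no output)
```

View pics/crops.png

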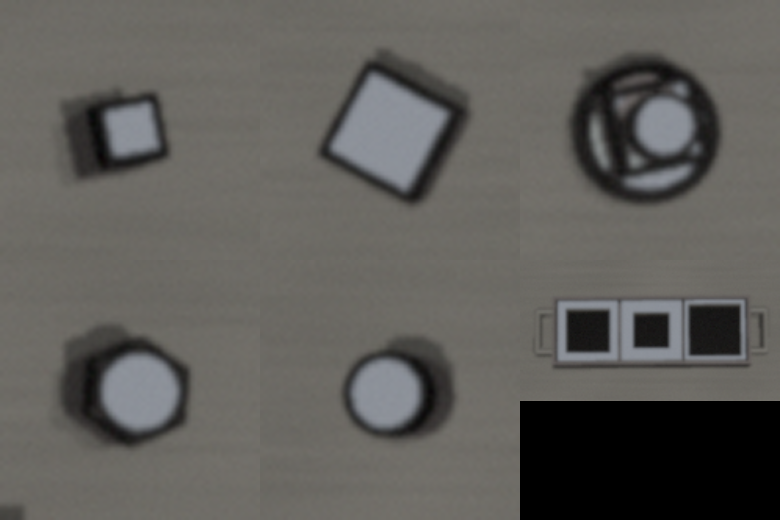

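The crops confirm the identities. Small is top-left, large is next to it, the stack is top-right, and the pocket order is medium, small, large from left to right. Next I'll measure the label centroids.

```bash
cat > h.py <<'E'
from station import *
import cv2,numpy as np
def ray(c,uv,z):
    R,_=cv2.Rodrigues(np.array(c["rvec"]));t=np.array(c["tvec"])
    d=R.T@np.array([(uv[0]-c["cx"])/c["fx"],(uv[1]-c["cy"])/c["fy"],1]);o=-R.T@t
    return o+d*(z-o[2])/d[2]
def blobs(c,zf,mask,amin=60):
    out=[]
    for k in cv2.findContours(mask,cv2.RETR_EXTERNAL,cv2.CHAIN_APPROX_NONE)[0]:
        if cv2.contourArea(k)<amin: continue
        m=cv2.moments(k);uv=np.array([m["m10"],m["m01"]])/m["m00"]
        z=zf(uv)
        if z is None: continue
        P=np.array([ray(c,p[0],z)[:2] for p in k])
        r=cv2.minAreaRect((P*1000).astype(np.float32))
        out.append((uv,z,ray(c,uv,z)[:2],r))
    return out
def show(bs):
    for uv,z,p,r in bs: print(uv.round(1),z,p.round(4),"rect mm",np.round(r[0],1),np.round(r[1],1),round(r[2],1))
E
python3 - <<'E'
from h import *
c=capture("top");im=c["color"].astype(int);g=im.mean(2)
hsv=cv2.cvtColor(c["color"],cv2.COLOR_RGB2HSV)
up=4
G=cv2.resize(g.astype(np.float32),None,fx=up,fy=up,interpolation=cv2.INTER_CUBIC)
c4=dict(c);c4["fx"]*=up;c4["fy"]*=up;c4["cx"]=(c["cx"]+.5)*up-.5;c4["cy"]=(c["cy"]+.5)*up-.5
for v in [(484,184),(260,270),(268,240),(398,230),(330,150)]: print(v,im[v[1],v[0]])
T=[((484,184),.06),((268,240),.06),((400,229),.128),((468,248),.06),((205,236),.06)]
def zf(uv):
    for q,z in T:
        if np.hypot(*(uv/up-q))<9: return z
print("labels");show(blobs(c4,zf,(G>128).astype(np.uint8),300))
# pockets : dark squares on rim z .025
def zp(uv):
    u=uv/up
    return .025 if 285<u[0]<415 and 130<u[1]<170 else None
print("pockets");show(blobs(c4,zp,(G<75).astype(np.uint8),1000))
print("stack dark");show(blobs(c4,lambda uv:.032 if np.hypot(*(uv/up-(397,230)))<9 else None,(G<75).astype(np.uint8),1000))
x,y=(376,206);cv2.imwrite("pics/stack.png",cv2.resize(c["color"][y:y+50,x:x+50,::-1],(600,600),interpolation=cv2.INTER_CUBIC))
s=capture("side");cv2.imwrite("pics/stackside.png",cv2.resize(s["color"][250:330,310:390,::-1],(600,600),interpolation=cv2.INTER_CUBIC))
E
```

```text
(484, 184) [139 145 152]
(260, 270) [108 106 100]
(268, 240) [142 146 155]
(398, 230) [141 145 154]
(330, 150) [130 136 142]
labels
[1881.8  993.5] 0.06 [ 0.4325 -0.2955] rect mm [ 432.5 -295.5] [38.4 38.5] 38.2
[815.2 947.1] 0.06 [0.455  0.2974] rect mm [455.  297.6] [35.3 34.7] 45.6
[1070.5  961.3] 0.06 [0.4478 0.1537] rect mm [447.8 153.8] [47.4 47.4] 62.5
[1606.7  915.2] 0.128 [ 0.4716 -0.1353] rect mm [ 471.7 -135.5] [25.9 26. ] 89.9
[1937.3  735.5] 0.06 [ 0.5758 -0.3276] rect mm [ 575.8 -327.5] [23.3 23.2] 10.4
pockets
[1395.   599.5] 0.025 [ 0.6596 -0.0272] rect mm [659.7 -27.2] [49.9 51.1] 0.1
[1233.5  600.6] 0.025 [0.6589 0.0666] rect mm [658.8  66.7] [62.6 62.4] 0.4
[1556.9  598.4] 0.025 [ 0.6603 -0.1209] rect mm [ 660.4 -120.9] [74.4 75. ] 0.1
stack dark
[1586.  920.] 0.032 [ 0.4736 -0.1365] rect mm [ 474.  -136.7] [86.1 86.9] 0.2
```

View pics/stack.png

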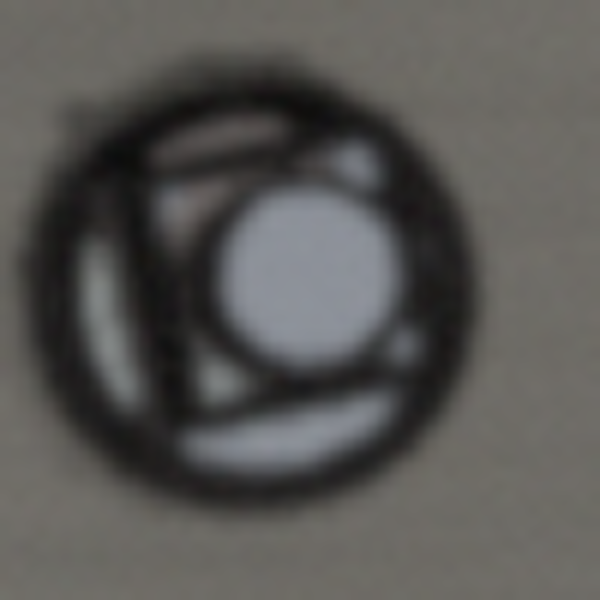

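View pics/stackside.png

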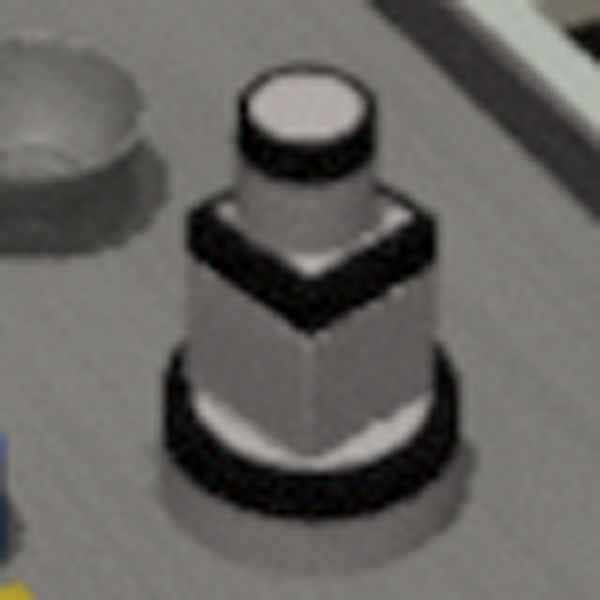

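```bash
cat >> h.py <<'E'
def plan(x,y,z,yaw=None):
    s=observe();p=s["tcp_pos"];e=s["eef_rot"]
    from scipy.spatial.transform import Rotation as Ro
    R=Ro.from_euler("xyz",e)
    d=R.inv().apply(np.array([x,y,z])-p)
    out=dict(zip(["dx","dy","dz"],d.round(4)))
    if yaw is not None:
        rv=(R.inv()*Ro.from_euler("xyz",[np.pi,0,yaw])).as_rotvec();out.update(zip(["rx","ry","rz"],rv.round(3)))
    print({k:float(v) for k,v in out.items()},"now",p.round(4),"yaw",e[2].round(3),"t",round(s["t"],2),"gap",round(s["finger_gap"],4),"F",s["ft_force"].round(1))
E
python3 -c "
from h import *
plan(.472,-.1355,.30,1.765)"
```

```text
{'dx': -0.491, 'dy': -0.5389, 'dz': 0.0027, 'rx': -0.001, 'ry': 0.0, 'rz': 1.075} now [0.1634 0.525  0.3025] yaw 2.84 t 0.25 gap 0.0931 F [ 0.2 -0.2 -0.1]
```

Emit:
step_arm --steps '[{"dx": -0.03,"dy": -0.033,"dz": 0,"rz": 0.07},{"dx": -0.06,"dy": -0.066,"dz": 0,"rz": 0.13},{"dx": -0.09,"dy": -0.1,"dz": 0,"rz": 0.2},{"dx": -0.12,"dy": -0.133,"dz": 0,"rz": 0.27},{"dx": -0.15,"dy": -0.166,"dz": 0,"rz": 0.34},{"dx": -0.18,"dy": -0.2,"dz": 0,"rz": 0.41},{"dx": -0.21,"dy": -0.232,"dz": 0,"rz": 0.48},{"dx": -0.24,"dy": -0.265,"dz": 0,"rz": 0.55}]'

```text
validation failed for argument at $.st...
```

```bash
python3 -c "
from h import *
plan(.472,-.1355,.30,1.765)"
```

```text
{'dx': -0.491, 'dy': -0.5389, 'dz': 0.0027, 'rx': -0.001, 'ry': 0.0, 'rz': 1.075} now [0.1634 0.525  0.3025] yaw 2.84 t 0.25 gap 0.0931 F [ 0.2 -0.2 -0.1]
```

Emit:
step_arm --steps '[{"dx": -0.03,"dy": -0.033,"dz": 0,"rx": 0,"ry": 0,"rz": 0.07,"claw": 0},{"dx": -0.06,"dy": -0.066,"dz": 0,"rx": 0,"ry": 0,"rz": 0.13,"claw": 0},{"dx": -0.09,"dy": -0.1,"dz": 0,"rx": 0,"ry": 0,"rz": 0.2,"claw": 0},{"dx": -0.12,"dy": -0.133,"dz": 0,"rx": 0,"ry": 0,"rz": 0.27,"claw": 0},{"dx": -0.15,"dy": -0.166,"dz": 0,"rx": 0,"ry": 0,"rz": 0.34,"claw": 0},{"dx": -0.18,"dy": -0.2,"dz": 0,"rx": 0,"ry": 0,"rz": 0.41,"claw": 0},{"dx": -0.21,"dy": -0.232,"dz": 0,"rx": 0,"ry": 0,"rz": 0.48,"claw": 0},{"dx": -0.24,"dy": -0.265,"dz": 0,"rx": 0,"ry": 0,"rz": 0.55,"claw": 0}]'

```text
t: 1.05
tcp_pos: [0.3142, 0.1992, 0.3029]
eef_rot: [3.141, 0.0, 2.287]
ft_force: [0.4, -0.4, -1.0]
finger_gap: 0.093
```

```bash
python3 -c "
from h import *
plan(.472,-.1355,.30,1.765)"
```

```text
{'dx': -0.356, 'dy': -0.1008, 'dz': 0.0029, 'rx': 0.001, 'ry': 0.0, 'rz': 0.522} now [0.3142 0.1992 0.3029] yaw 2.287 t 1.05 gap 0.093 F [ 0.4 -0.4 -1. ]
```

Emit:
step_arm --steps '[{"dx": -0.048,"dy": -0.014,"dz": 0,"rx": 0,"ry": 0,"rz": 0.07,"claw": 0},{"dx": -0.096,"dy": -0.027,"dz": 0,"rx": 0,"ry": 0,"rz": 0.14,"claw": 0},{"dx": -0.144,"dy": -0.041,"dz": 0,"rx": 0,"ry": 0,"rz": 0.21,"claw": 0},{"dx": -0.19,"dy": -0.054,"dz": 0,"rx": 0,"ry": 0,"rz": 0.28,"claw": 0},{"dx": -0.238,"dy": -0.067,"dz": 0,"rx": 0,"ry": 0,"rz": 0.35,"claw": 0},{"dx": -0.286,"dy": -0.081,"dz": 0,"rx": 0,"ry": 0,"rz": 0.42,"claw": 0},{"dx": -0.33,"dy": -0.094,"dz": 0,"rx": 0,"ry": 0,"rz": 0.49,"claw": 0},{"dx": -0.356,"dy": -0.101,"dz": 0.003,"rx": 0,"ry": 0,"rz": 0.522,"claw": 0}]'

```text
t: 1.85
tcp_pos: [0.4732, -0.1366, 0.2998]
eef_rot: [3.141, 0.001, 1.763]
ft_force: [0.8, 0.7, 0.5]
finger_gap: 0.0929
```

```bash
python3 -c "
from h import *
plan(.472,-.1355,.18,1.765)
c=capture('wrist');cv2.imwrite('pics/w1.png',c['color'][:,:,::-1])
R,_=cv2.Rodrigues(np.array(c['rvec']))
print(cv2.projectPoints(np.array([[.4716,-.1353,.128],[.473,-.136,.032]]),c['rvec'],c['tvec'],np.array([[c['fx'],0,c['cx']],[0,c['fy'],c['cy']],[0,0,1.]]),None)[0], -R.T@c['tvec'])
"
```

```text
{'dx': 0.0014, 'dy': -0.001, 'dz': 0.1198, 'rx': 0.001, 'ry': 0.001, 'rz': -0.002} now [ 0.4732 -0.1366  0.2998] yaw 1.763 t 1.85 gap 0.0929 F [0.8 0.7 0.5]
[[[314.21752016 241.82053686]]

 [[315.95578992 210.52091646]]] [ 0.45701902 -0.05587309  0.38356723]
```

View pics/w1.png

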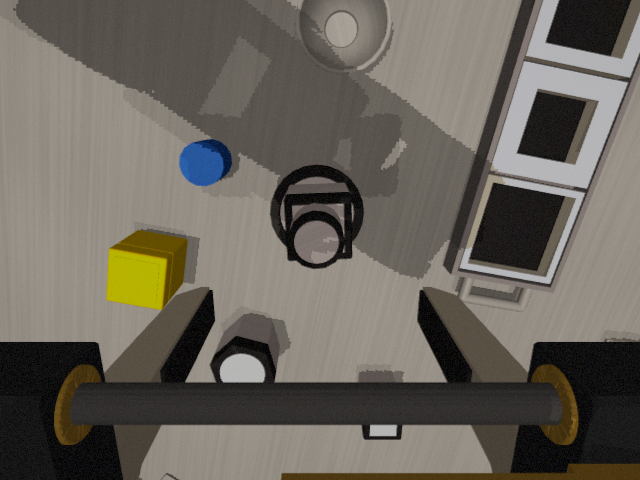

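The wrist view shows the small round tin at (317,242) on the medium square tin (320,227), centred on the jaws within about 2 mm. The square's sides run along the jaw axes. I'll descend on the round tin.

Emit:
step_arm --steps '[{"dx": 0,"dy": 0,"dz": 0.025,"rx": 0,"ry": 0,"rz": 0,"claw": 0},{"dx": 0.001,"dy": 0,"dz": 0.05,"rx": 0,"ry": 0,"rz": 0,"claw": 0},{"dx": 0.001,"dy": 0,"dz": 0.075,"rx": 0,"ry": 0,"rz": 0,"claw": 0},{"dx": 0.001,"dy": 0,"dz": 0.095,"rx": 0,"ry": 0,"rz": 0,"claw": 0},{"dx": 0.001,"dy": 0,"dz": 0.11,"rx": 0,"ry": 0,"rz": 0,"claw": 0},{"dx": 0.001,"dy": 0,"dz": 0.118,"rx": 0,"ry": 0,"rz": 0,"claw": 0.2},{"dx": 0.001,"dy": 0,"dz": 0.118,"rx": 0,"ry": 0,"rz": 0,"claw": 0.4},{"dx": 0.001,"dy": 0,"dz": 0.118,"rx": 0,"ry": 0,"rz": 0,"claw": 0.5}]' --force 12

```text
t: 2.7
tcp_pos: [0.4724, -0.1327, 0.1823]
eef_rot: [3.141, 0.0, 1.768]
ft_force: [0.0, -0.4, 0.2]
finger_gap: 0.0736
```

Emit:
step_arm --steps '[{"dx": 0,"dy": 0,"dz": 0,"rx": 0,"ry": 0,"rz": 0,"claw": 0.54},{"dx": 0,"dy": 0,"dz": 0,"rx": 0,"ry": 0,"rz": 0,"claw": 0.58},{"dx": 0,"dy": 0,"dz": 0,"rx": 0,"ry": 0,"rz": 0,"claw": 0.62},{"dx": 0,"dy": 0,"dz": 0,"rx": 0,"ry": 0,"rz": 0,"claw": 0.66},{"dx": 0,"dy": 0,"dz": 0,"rx": 0,"ry": 0,"rz": 0,"claw": 0.7},{"dx": 0,"dy": 0,"dz": 0,"rx": 0,"ry": 0,"rz": 0,"claw": 0.75},{"dx": 0,"dy": 0,"dz": 0,"rx": 0,"ry": 0,"rz": 0,"claw": 0.8},{"dx": 0,"dy": 0,"dz": 0,"rx": 0,"ry": 0,"rz": 0,"claw": 0.8}]'

```text
t: 3.5
tcp_pos: [0.4722, -0.1327, 0.1819]
eef_rot: [3.141, 0.0, 1.768]
ft_force: [-0.2, 0.1, 3.8]
finger_gap: 0.0378
```

```bash
python3 -c "
from h import *
plan(.35,.03,.26,1.765)
c=capture('wrist');cv2.imwrite('pics/w2.png',c['color'][:,:,::-1])"
```

```text
{'dx': 0.1834, 'dy': -0.088, 'dz': -0.0781, 'rx': 0.0, 'ry': 0.0, 'rz': 0.003} now [ 0.4722 -0.1327  0.1819] yaw 1.768 t 3.5 gap 0.0378 F [-0.2  0.1  3.8]
```

View pics/w2.png

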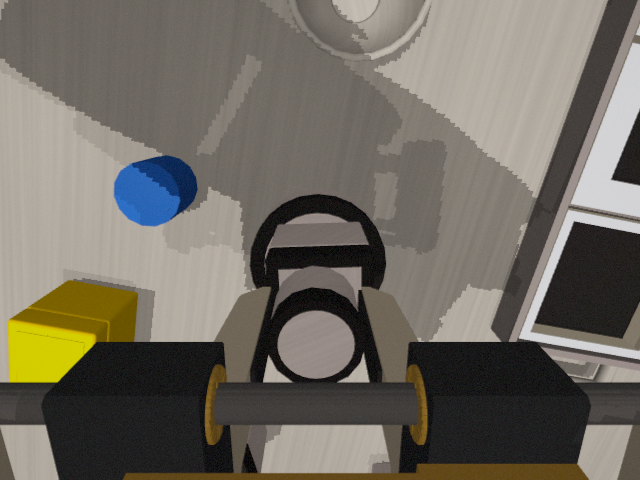

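The fingers stopped at 37.8 mm on the round tin, seen at (317,345). I'll lift it and carry it to the free spot.

Emit:
step_arm --steps '[{"dx": 0,"dy": 0,"dz": -0.006,"rx": 0,"ry": 0,"rz": 0,"claw": 0.8},{"dx": 0,"dy": 0,"dz": -0.02,"rx": 0,"ry": 0,"rz": 0,"claw": 0.8},{"dx": 0,"dy": 0,"dz": -0.04,"rx": 0,"ry": 0,"rz": 0,"claw": 0.8},{"dx": 0.02,"dy": -0.01,"dz": -0.06,"rx": 0,"ry": 0,"rz": 0,"claw": 0.8},{"dx": 0.05,"dy": -0.024,"dz": -0.07,"rx": 0,"ry": 0,"rz": 0,"claw": 0.8},{"dx": 0.08,"dy": -0.038,"dz": -0.07,"rx": 0,"ry": 0,"rz": 0,"claw": 0.8},{"dx": 0.11,"dy": -0.053,"dz": -0.07,"rx": 0,"ry": 0,"rz": 0,"claw": 0.8},{"dx": 0.14,"dy": -0.067,"dz": -0.07,"rx": 0,"ry": 0,"rz": 0,"claw": 0.8}]'

```text
t: 4.35
tcp_pos: [0.3779, -0.0076, 0.2519]
eef_rot: [3.141, -0.0, 1.767]
ft_force: [0.9, 0.7, -0.6]
finger_gap: 0.0378
```

```bash
python3 -c "
from h import *
plan(.35,.03,.091,1.768)"
```

```text
{'dx': 0.0423, 'dy': -0.02, 'dz': 0.1609, 'rx': 0.0, 'ry': -0.0, 'rz': -0.001} now [ 0.3779 -0.0076  0.2519] yaw 1.767 t 4.35 gap 0.0378 F [ 0.9  0.7 -0.6]
```

Emit:
step_arm --steps '[{"dx": 0.02,"dy": -0.01,"dz": 0.01,"rx": 0,"ry": 0,"rz": 0,"claw": 0.8},{"dx": 0.035,"dy": -0.016,"dz": 0.03,"rx": 0,"ry": 0,"rz": 0,"claw": 0.8},{"dx": 0.042,"dy": -0.02,"dz": 0.06,"rx": 0,"ry": 0,"rz": 0,"claw": 0.8},{"dx": 0.042,"dy": -0.02,"dz": 0.09,"rx": 0,"ry": 0,"rz": 0,"claw": 0.8},{"dx": 0.042,"dy": -0.02,"dz": 0.115,"rx": 0,"ry": 0,"rz": 0,"claw": 0.8},{"dx": 0.042,"dy": -0.02,"dz": 0.135,"rx": 0,"ry": 0,"rz": 0,"claw": 0.8},{"dx": 0.042,"dy": -0.02,"dz": 0.147,"rx": 0,"ry": 0,"rz": 0,"claw": 0.8},{"dx": 0.042,"dy": -0.02,"dz": 0.155,"rx": 0,"ry": 0,"rz": 0,"claw": 0.8}]'

```text
t: 5.15
tcp_pos: [0.351, 0.0288, 0.096]
eef_rot: [-3.141, -0.0, 1.768]
ft_force: [-0.3, -0.0, -1.2]
finger_gap: 0.0379
```

Emit:
step_arm --steps '[{"dx": 0,"dy": 0,"dz": 0.003,"rx": 0,"ry": 0,"rz": 0,"claw": 0.8},{"dx": 0,"dy": 0,"dz": 0.0055,"rx": 0,"ry": 0,"rz": 0,"claw": 0.8},{"dx": 0,"dy": 0,"dz": 0.0055,"rx": 0,"ry": 0,"rz": 0,"claw": 0.8},{"dx": 0,"dy": 0,"dz": 0.0055,"rx": 0,"ry": 0,"rz": 0,"claw": 0.58},{"dx": 0,"dy": 0,"dz": 0.0055,"rx": 0,"ry": 0,"rz": 0,"claw": 0.5},{"dx": 0,"dy": 0,"dz": 0.0055,"rx": 0,"ry": 0,"rz": 0,"claw": 0.2},{"dx": 0,"dy": 0,"dz": 0.0055,"rx": 0,"ry": 0,"rz": 0,"claw": 0},{"dx": 0,"dy": 0,"dz": 0.0055,"rx": 0,"ry": 0,"rz": 0,"claw": 0}]'

```text
t: 5.95
tcp_pos: [0.3512, 0.0288, 0.0913]
eef_rot: [3.141, 0.0, 1.768]
ft_force: [0.8, -0.0, 0.8]
finger_gap: 0.0657
```

Emit:
step_arm --steps '[{"dx": 0,"dy": 0,"dz": -0.01,"rx": 0,"ry": 0,"rz": 0,"claw": 0},{"dx": 0,"dy": 0,"dz": -0.03,"rx": 0,"ry": 0,"rz": 0,"claw": 0},{"dx": 0,"dy": 0,"dz": -0.06,"rx": 0,"ry": 0,"rz": 0,"claw": 0},{"dx": 0,"dy": 0,"dz": -0.09,"rx": 0,"ry": 0,"rz": 0,"claw": 0},{"dx": 0,"dy": 0,"dz": -0.12,"rx": 0,"ry": 0,"rz": 0,"claw": 0},{"dx": 0,"dy": 0,"dz": -0.15,"rx": 0,"ry": 0,"rz": 0,"claw": 0},{"dx": 0,"dy": 0,"dz": -0.16,"rx": 0,"ry": 0,"rz": 0,"claw": 0},{"dx": 0,"dy": 0,"dz": -0.16,"rx": 0,"ry": 0,"rz": 0,"claw": 0}]'

```text
t: 6.75
tcp_pos: [0.3514, 0.0288, 0.2523]
eef_rot: [3.139, 0.001, 1.768]
ft_force: [-0.6, -0.2, 0.3]
finger_gap: 0.0933
```

Run:
```python
from h import *
plan(.473,-.136,.25,1.765)
c=capture('top');cv2.imwrite('pics/t1.png',c['color'][90:390,160:560,::-1].repeat(2,0).repeat(2,1))
```

```text
{'dx': -0.1854, 'dy': 0.0869, 'dz': 0.0027, 'rx': 0.003, 'ry': 0.001, 'rz': 0.003} now [0.3514 0.0288 0.2523] yaw 1.768 t 6.75 gap 0.0933 F [-0.6 -0.2  0.3]
```

View pics/t1.png

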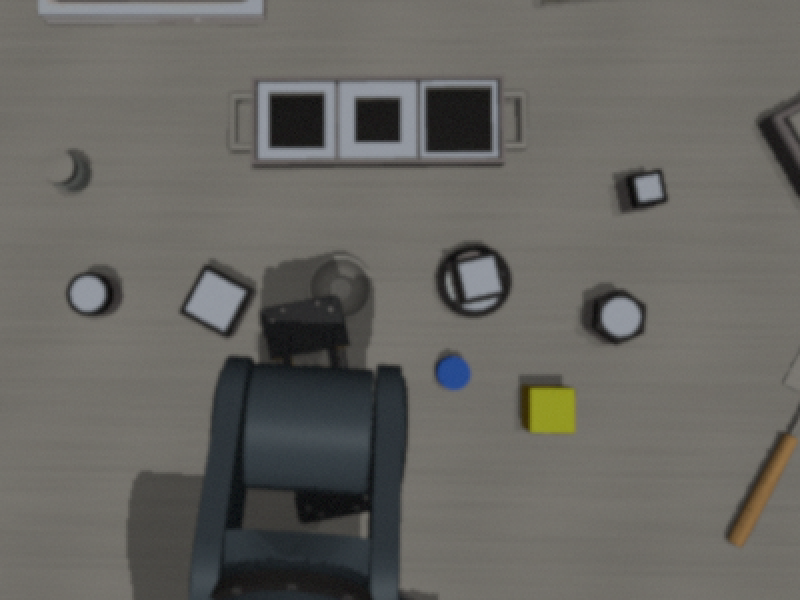

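The round tin is parked. The stack now shows only the medium tin, its label at crop (478,278), on the wide tin. I'll measure both.

```bash
cat >> h.py <<'E'
def top4(up=4):
    c=capture("top");g=c["color"].astype(np.float32).mean(2)
    G=cv2.resize(g,None,fx=up,fy=up,interpolation=cv2.INTER_CUBIC)
    c4=dict(c);c4["fx"]*=up;c4["fy"]*=up;c4["cx"]=(c["cx"]+.5)*up-.5;c4["cy"]=(c["cy"]+.5)*up-.5
    return c,c4,G
def near(q,z,r=8): return lambda uv: z if np.hypot(*(uv/4-q))<r else None
E
python3 - <<'E'
from h import *
c,c4,G=top4()
show(blobs(c4,near((399,229),.092),(G>128).astype(np.uint8),600))
show(blobs(c4,near((397,230),.032),(G<75).astype(np.uint8),1000))
plan(.4735,-.136,.25,1.765)
E
```

```text
[1599.5  914.9] 0.092 [ 0.4736 -0.1363] rect mm [ 473.6 -136.2] [36.3 36.3] 13.1
[1586.2  920.2] 0.032 [ 0.4735 -0.1366] rect mm [ 474.  -136.4] [85.  86.3] 0.3
{'dx': -0.1857, 'dy': 0.0881, 'dz': 0.0004, 'rx': -0.001, 'ry': -0.0, 'rz': 0.003} now [0.3507 0.0288 0.2505] yaw 1.768 t 6.85 gap 0.0927 F [0.1 1.  0.4]
```

Emit:
step_arm --steps '[{"dx": -0.03,"dy": 0.014,"dz": 0,"rx": 0,"ry": 0,"rz": -0.03,"claw": 0},{"dx": -0.07,"dy": 0.033,"dz": 0,"rx": 0,"ry": 0,"rz": -0.03,"claw": 0},{"dx": -0.11,"dy": 0.052,"dz": 0,"rx": 0,"ry": 0,"rz": -0.03,"claw": 0},{"dx": -0.15,"dy": 0.071,"dz": 0,"rx": 0,"ry": 0,"rz": -0.03,"claw": 0},{"dx": -0.175,"dy": 0.083,"dz": 0,"rx": 0,"ry": 0,"rz": -0.03,"claw": 0},{"dx": -0.186,"dy": 0.088,"dz": 0.01,"rx": 0,"ry": 0,"rz": -0.03,"claw": 0},{"dx": -0.186,"dy": 0.088,"dz": 0.02,"rx": 0,"ry": 0,"rz": -0.03,"claw": 0},{"dx": -0.186,"dy": 0.088,"dz": 0.02,"rx": 0,"ry": 0,"rz": -0.03,"claw": 0}]'

```text
t: 7.65
tcp_pos: [0.4726, -0.1357, 0.2286]
eef_rot: [-3.137, -0.003, 1.798]
ft_force: [0.1, 0.0, -0.5]
finger_gap: 0.0929
```

```bash
python3 -c "
from h import *
plan(.4736,-.1363,.142,1.80)
c=capture('wrist');cv2.imwrite('pics/w3.png',c['color'][:,:,::-1])"
```

```text
{'dx': -0.0011, 'dy': 0.0012, 'dz': 0.0866, 'rx': -0.004, 'ry': -0.003, 'rz': -0.002} now [ 0.4726 -0.1357  0.2286] yaw 1.798 t 7.65 gap 0.0929 F [ 0.1  0.  -0.5]
```

View pics/w3.png

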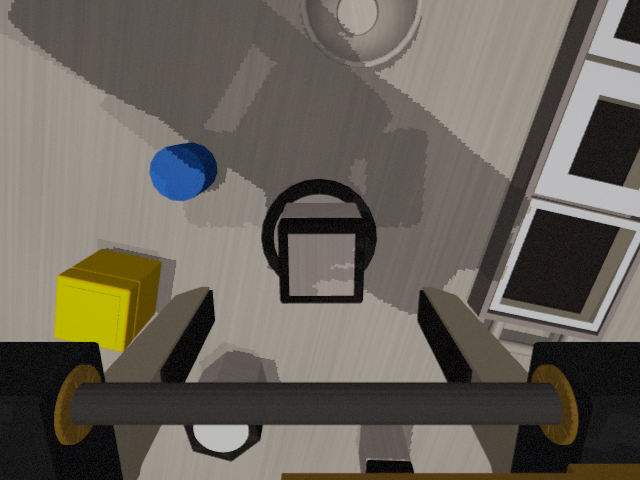

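The wrist view shows the medium tin square to the jaws at (321,262). The jaw centre is at u≈316.5, so the tin sits about 3 mm towards tool +y. I'll correct for that and descend.

Emit:
step_arm --steps '[{"dx": -0.001,"dy": 0.003,"dz": 0.015,"rx": -0.004,"ry": -0.003,"rz": 0,"claw": 0},{"dx": -0.001,"dy": 0.003,"dz": 0.035,"rx": -0.004,"ry": -0.003,"rz": 0,"claw": 0},{"dx": -0.001,"dy": 0.003,"dz": 0.055,"rx": -0.004,"ry": -0.003,"rz": 0,"claw": 0},{"dx": -0.001,"dy": 0.003,"dz": 0.07,"rx": -0.004,"ry": -0.003,"rz": 0,"claw": 0},{"dx": -0.001,"dy": 0.003,"dz": 0.08,"rx": -0.004,"ry": -0.003,"rz": 0,"claw": 0},{"dx": -0.001,"dy": 0.003,"dz": 0.087,"rx": -0.004,"ry": -0.003,"rz": 0,"claw": 0.1},{"dx": -0.001,"dy": 0.003,"dz": 0.087,"rx": -0.004,"ry": -0.003,"rz": 0,"claw": 0.25},{"dx": -0.001,"dy": 0.003,"dz": 0.087,"rx": -0.004,"ry": -0.003,"rz": 0,"claw": 0.35}]' --force 20

```text
t: 8.5
tcp_pos: [0.4772, -0.1366, 0.1447]
eef_rot: [3.137, 0.003, 1.798]
ft_force: [-0.4, 0.2, -0.0]
finger_gap: 0.0734
```

Emit:
step_arm --steps '[{"dx": 0,"dy": 0,"dz": 0,"rx": 0,"ry": 0,"rz": 0,"claw": 0.4},{"dx": 0,"dy": 0,"dz": 0,"rx": 0,"ry": 0,"rz": 0,"claw": 0.43},{"dx": 0,"dy": 0,"dz": 0,"rx": 0,"ry": 0,"rz": 0,"claw": 0.46},{"dx": 0,"dy": 0,"dz": 0,"rx": 0,"ry": 0,"rz": 0,"claw": 0.49},{"dx": 0,"dy": 0,"dz": 0,"rx": 0,"ry": 0,"rz": 0,"claw": 0.52},{"dx": 0,"dy": 0,"dz": 0,"rx": 0,"ry": 0,"rz": 0,"claw": 0.6},{"dx": 0,"dy": 0,"dz": 0,"rx": 0,"ry": 0,"rz": 0,"claw": 0.7},{"dx": 0,"dy": 0,"dz": 0,"rx": 0,"ry": 0,"rz": 0,"claw": 0.7}]'

```text
t: 9.3
tcp_pos: [0.4769, -0.1367, 0.1444]
eef_rot: [3.138, 0.003, 1.798]
ft_force: [-2.4, -1.0, 6.4]
finger_gap: 0.0498
```

Emit:
step_arm --steps '[{"dx": 0,"dy": 0,"dz": -0.004,"rx": 0,"ry": 0,"rz": 0,"claw": 0.7},{"dx": 0,"dy": 0,"dz": -0.012,"rx": 0,"ry": 0,"rz": 0,"claw": 0.7},{"dx": 0,"dy": 0,"dz": -0.024,"rx": 0,"ry": 0,"rz": 0,"claw": 0.7},{"dx": 0,"dy": 0,"dz": -0.04,"rx": 0,"ry": 0,"rz": 0,"claw": 0.7},{"dx": 0,"dy": 0,"dz": -0.055,"rx": 0,"ry": 0,"rz": 0,"claw": 0.7},{"dx": 0,"dy": 0,"dz": -0.065,"rx": 0,"ry": 0,"rz": 0,"claw": 0.7},{"dx": 0,"dy": 0,"dz": -0.07,"rx": 0,"ry": 0,"rz": 0,"claw": 0.7},{"dx": 0,"dy": 0,"dz": -0.07,"rx": 0,"ry": 0,"rz": 0,"claw": 0.7}]'

```text
t: 10.1
tcp_pos: [0.4769, -0.1366, 0.2149]
eef_rot: [3.137, 0.004, 1.798]
ft_force: [0.2, -0.5, -2.4]
finger_gap: 0.0501
```

Run:
```python
from h import *
plan(.6588,.0667,.2,1.5755)
c,c4,G=top4()
s=observe();zl=s["tcp_pos"][2]-.142+.092
print(zl)
show(blobs(c4,near((399,229),zl,14),(G>128).astype(np.uint8),300))
```

```text
{'dx': 0.1572, 'dy': 0.2229, 'dz': 0.0154, 'rx': 0.005, 'ry': 0.003, 'rz': 0.222} now [ 0.4769 -0.1366  0.2149] yaw 1.798 t 10.1 gap 0.0501 F [ 0.2 -0.5 -2.4]
0.16425896767508402
```

Emit:
step_arm --steps '[{"dx": 0.01,"dy": 0.014,"dz": 0,"rx": 0.004,"ry": 0.003,"rz": 0.03,"claw": 0.7},{"dx": 0.03,"dy": 0.042,"dz": 0,"rx": 0.004,"ry": 0.003,"rz": 0.06,"claw": 0.7},{"dx": 0.055,"dy": 0.078,"dz": 0,"rx": 0.004,"ry": 0.003,"rz": 0.1,"claw": 0.7},{"dx": 0.08,"dy": 0.113,"dz": 0,"rx": 0.004,"ry": 0.003,"rz": 0.14,"claw": 0.7},{"dx": 0.105,"dy": 0.149,"dz": 0,"rx": 0.004,"ry": 0.003,"rz": 0.18,"claw": 0.7},{"dx": 0.13,"dy": 0.184,"dz": 0,"rx": 0.004,"ry": 0.003,"rz": 0.21,"claw": 0.7},{"dx": 0.148,"dy": 0.21,"dz": 0,"rx": 0.004,"ry": 0.003,"rz": 0.222,"claw": 0.7},{"dx": 0.157,"dy": 0.223,"dz": 0,"rx": 0.004,"ry": 0.003,"rz": 0.222,"claw": 0.7}]'

```text
t: 10.95
tcp_pos: [0.6596, 0.0689, 0.2133]
eef_rot: [-3.141, -0.001, 1.577]
ft_force: [0.2, 0.7, -2.6]
finger_gap: 0.0498
```

Run:
```python
from h import *
plan(.660,.0667,.1225,1.5755)
c=capture('wrist');cv2.imwrite('pics/w4.png',c['color'][:,:,::-1])
c=capture('side');cv2.imwrite('pics/s4.png',c['color'][:,:,::-1])
```

```text
{'dx': -0.0023, 'dy': 0.0005, 'dz': 0.0908, 'rx': -0.001, 'ry': -0.001, 'rz': 0.002} now [0.6596 0.0689 0.2133] yaw 1.577 t 10.95 gap 0.0498 F [ 0.2  0.7 -2.6]
```

View pics/w4.png

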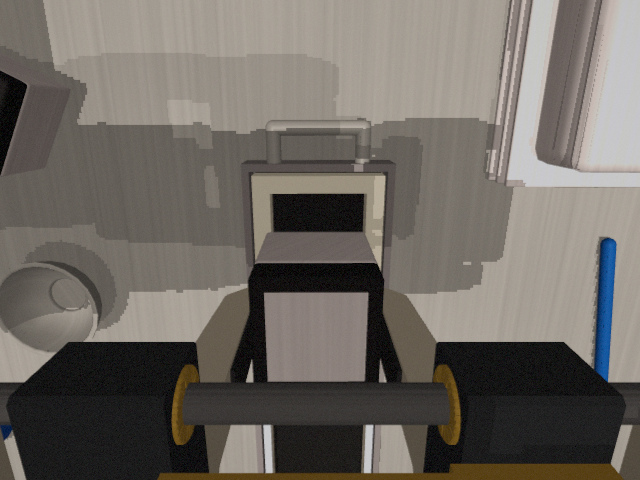

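View pics/s4.png

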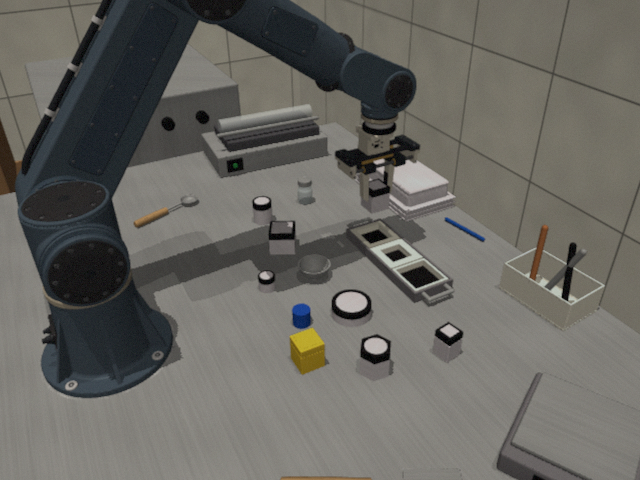

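The wrist view shows the medium tin over the medium pocket. The pocket centre is at u≈319 and the tin at u≈316.5, so the tin needs about 1.5 mm more towards +x. Lowering now.

Emit:
step_arm --steps '[{"dx": -0.002,"dy": 0.0015,"dz": 0.015,"rx": 0,"ry": 0,"rz": 0,"claw": 0.7},{"dx": -0.002,"dy": 0.0015,"dz": 0.03,"rx": 0,"ry": 0,"rz": 0,"claw": 0.7},{"dx": -0.002,"dy": 0.0015,"dz": 0.045,"rx": 0,"ry": 0,"rz": 0,"claw": 0.7},{"dx": -0.002,"dy": 0.0015,"dz": 0.058,"rx": 0,"ry": 0,"rz": 0,"claw": 0.7},{"dx": -0.002,"dy": 0.0015,"dz": 0.07,"rx": 0,"ry": 0,"rz": 0,"claw": 0.7},{"dx": -0.002,"dy": 0.0015,"dz": 0.08,"rx": 0,"ry": 0,"rz": 0,"claw": 0.7},{"dx": -0.002,"dy": 0.0015,"dz": 0.086,"rx": 0,"ry": 0,"rz": 0,"claw": 0.7},{"dx": -0.002,"dy": 0.0015,"dz": 0.089,"rx": 0,"ry": 0,"rz": 0,"claw": 0.7}]'

```text
t: 11.85
tcp_pos: [0.6601, 0.0647, 0.1251]
eef_rot: [-3.141, -0.0, 1.576]
ft_force: [0.2, 0.1, -2.5]
finger_gap: 0.0498
```

Run:
```python
from h import *
plan(.660,.0667,.1215,1.5755)
```

```text
{'dx': 0.002, 'dy': -0.0001, 'dz': 0.0036, 'rx': -0.0, 'ry': -0.0, 'rz': 0.0} now [0.6601 0.0647 0.1251] yaw 1.576 t 11.85 gap 0.0498 F [ 0.2  0.1 -2.5]
```

Emit:
step_arm --steps '[{"dx": 0.001,"dy": 0,"dz": 0.002,"rx": 0,"ry": 0,"rz": 0,"claw": 0.7},{"dx": 0.001,"dy": 0,"dz": 0.0035,"rx": 0,"ry": 0,"rz": 0,"claw": 0.7},{"dx": 0.001,"dy": 0,"dz": 0.0035,"rx": 0,"ry": 0,"rz": 0,"claw": 0.7},{"dx": 0.001,"dy": 0,"dz": 0.0035,"rx": 0,"ry": 0,"rz": 0,"claw": 0.45},{"dx": 0.001,"dy": 0,"dz": 0.0035,"rx": 0,"ry": 0,"rz": 0,"claw": 0.3},{"dx": 0.001,"dy": 0,"dz": 0.0035,"rx": 0,"ry": 0,"rz": 0,"claw": 0},{"dx": 0.001,"dy": 0,"dz": 0.0035,"rx": 0,"ry": 0,"rz": 0,"claw": 0},{"dx": 0.001,"dy": 0,"dz": 0.0035,"rx": 0,"ry": 0,"rz": 0,"claw": 0}]'

```text
t: 12.65
tcp_pos: [0.6602, 0.0657, 0.1223]
eef_rot: [3.141, -0.0, 1.576]
ft_force: [0.2, 0.4, 0.2]
finger_gap: 0.0785
```

Emit:
step_arm --steps '[{"dx": 0,"dy": 0,"dz": -0.01,"rx": 0,"ry": 0,"rz": 0,"claw": 0},{"dx": 0,"dy": 0,"dz": -0.03,"rx": 0,"ry": 0,"rz": 0,"claw": 0},{"dx": 0,"dy": 0,"dz": -0.055,"rx": 0,"ry": 0,"rz": 0,"claw": 0},{"dx": 0,"dy": 0,"dz": -0.08,"rx": 0,"ry": 0,"rz": 0,"claw": 0},{"dx": 0,"dy": 0,"dz": -0.1,"rx": 0,"ry": 0,"rz": 0,"claw": 0},{"dx": 0.02,"dy": -0.04,"dz": -0.1,"rx": 0,"ry": 0,"rz": 0,"claw": 0},{"dx": 0.04,"dy": -0.08,"dz": -0.1,"rx": 0,"ry": 0,"rz": 0,"claw": 0},{"dx": 0.06,"dy": -0.12,"dz": -0.1,"rx": 0,"ry": 0,"rz": 0,"claw": 0}]'

```text
t: 13.45
tcp_pos: [0.5384, 0.1254, 0.2229]
eef_rot: [3.14, -0.001, 1.575]
ft_force: [0.8, 0.2, -0.9]
finger_gap: 0.0928
```

Run:
```python
from h import *
plan(.448,.154,.23,1.091)
c,c4,G=top4();cv2.imwrite('pics/t5.png',c['color'][90:390,160:560,::-1].repeat(2,0).repeat(2,1))
show(blobs(c4,near((397,230),.032),(G<75).astype(np.uint8),1000))
show(blobs(c4,near((397,230),.032),(G>128).astype(np.uint8),1000))
c=capture('side');cv2.imwrite('pics/s5.png',c['color'][:,:,::-1])
```

```text
{'dx': 0.029, 'dy': -0.0903, 'dz': -0.0072, 'rx': 0.001, 'ry': -0.001, 'rz': 0.484} now [0.5384 0.1254 0.2229] yaw 1.575 t 13.45 gap 0.0928 F [ 0.8  0.2 -0.9]
[1586.5  920.6] 0.032 [ 0.4733 -0.1367] rect mm [ 472.9 -136.7] [85. 84.] 45.1
[1589.8  921.6] 0.032 [ 0.4728 -0.1386] rect mm [ 473.1 -138.4] [63.9 64.2] 0.2
```

View pics/t5.png

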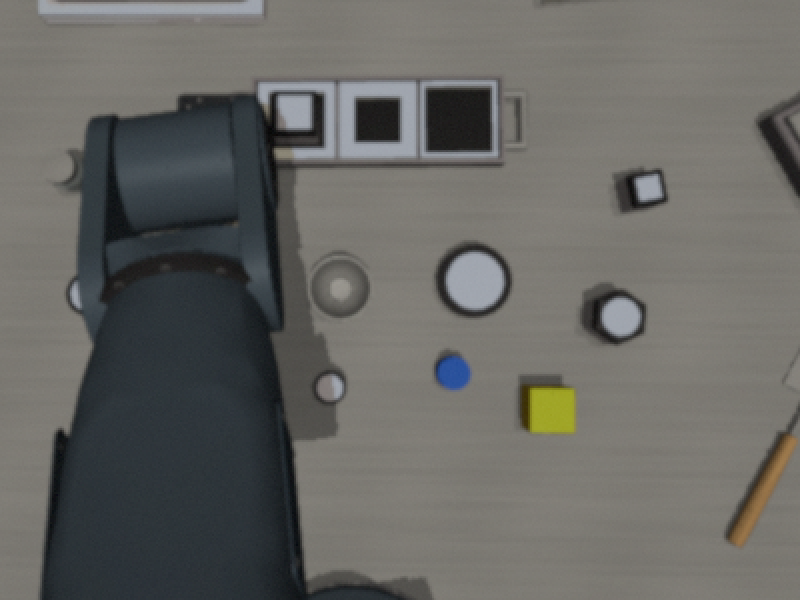

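View pics/s5.png

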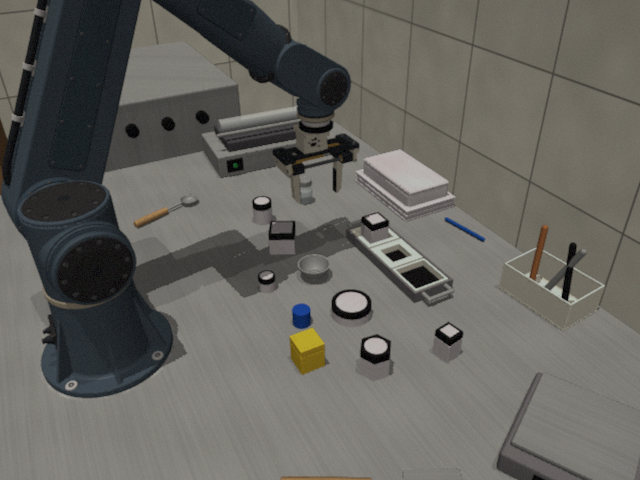

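The medium tin stands in its pocket (crop (297,115)) and the wide tin hasn't moved. Next I'll return the small round tin, which is parked at crop (330,387).

Run:
```python
from h import *
c,c4,G=top4()
show(blobs(c4,near((325,283),.036),(G<72).astype(np.uint8),300))
show(blobs(c4,near((325,283),.036),(G>118).astype(np.uint8),300))
plan(.350,.028,.2,1.575)
```

```text
[1286.5 1131.5] 0.036 [0.3527 0.0333] rect mm [352.5  30.1] [33.4 43.2] 65.3
[1302.5 1135.1] 0.036 [0.3507 0.0242] rect mm [351.6  24.6] [26.5 26.1] 0.4
{'dx': -0.0967, 'dy': -0.1891, 'dz': 0.0231, 'rx': 0.001, 'ry': -0.001, 'rz': 0.003} now [0.5384 0.1259 0.2232] yaw 1.578 t 13.6 gap 0.0927 F [0.3 0.3 0.3]
```

Emit:
step_arm --steps '[{"dx": -0.012,"dy": -0.024,"dz": 0,"rx": 0,"ry": 0,"rz": 0,"claw": 0},{"dx": -0.032,"dy": -0.06,"dz": 0,"rx": 0,"ry": 0,"rz": 0,"claw": 0},{"dx": -0.052,"dy": -0.1,"dz": 0,"rx": 0,"ry": 0,"rz": 0,"claw": 0},{"dx": -0.073,"dy": -0.138,"dz": 0,"rx": 0,"ry": 0,"rz": 0,"claw": 0},{"dx": -0.09,"dy": -0.168,"dz": 0,"rx": 0,"ry": 0,"rz": 0,"claw": 0},{"dx": -0.1,"dy": -0.188,"dz": 0,"rx": 0,"ry": 0,"rz": 0,"claw": 0},{"dx": -0.1,"dy": -0.188,"dz": 0.01,"rx": 0,"ry": 0,"rz": 0,"claw": 0},{"dx": -0.1,"dy": -0.188,"dz": 0.02,"rx": 0,"ry": 0,"rz": 0,"claw": 0}]'

```text
t: 14.4
tcp_pos: [0.3534, 0.0233, 0.2028]
eef_rot: [3.138, -0.0, 1.574]
ft_force: [-0.4, -0.2, 0.9]
finger_gap: 0.093
```

Run:
```python
from h import *
plan(.3512,.0248,.0915,1.575)
c=capture('wrist');cv2.imwrite('pics/w6.png',c['color'][:,:,::-1])
```

```text
{'dx': 0.0014, 'dy': -0.0026, 'dz': 0.1113, 'rx': 0.003, 'ry': -0.0, 'rz': -0.001} now [0.3534 0.0233 0.2028] yaw 1.574 t 14.4 gap 0.093 F [-0.4 -0.2  0.9]
```

View pics/w6.png

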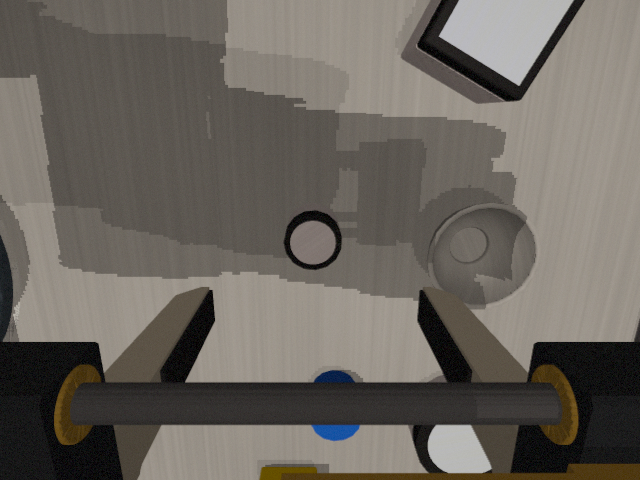

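The wrist view shows the round tin at (313,240), 2.5 mm off in tool y. The bowl is clear at (482,255). Descending.

Emit:
step_arm --steps '[{"dx": 0.001,"dy": -0.0025,"dz": 0.025,"rx": 0,"ry": 0,"rz": 0,"claw": 0.2},{"dx": 0.001,"dy": -0.0025,"dz": 0.05,"rx": 0,"ry": 0,"rz": 0,"claw": 0.2},{"dx": 0.001,"dy": -0.0025,"dz": 0.075,"rx": 0,"ry": 0,"rz": 0,"claw": 0.2},{"dx": 0.001,"dy": -0.0025,"dz": 0.095,"rx": 0,"ry": 0,"rz": 0,"claw": 0.2},{"dx": 0.001,"dy": -0.0025,"dz": 0.105,"rx": 0,"ry": 0,"rz": 0,"claw": 0.2},{"dx": 0.001,"dy": -0.0025,"dz": 0.11,"rx": 0,"ry": 0,"rz": 0,"claw": 0.3},{"dx": 0.001,"dy": -0.0025,"dz": 0.111,"rx": 0,"ry": 0,"rz": 0,"claw": 0.45},{"dx": 0.001,"dy": -0.0025,"dz": 0.111,"rx": 0,"ry": 0,"rz": 0,"claw": 0.52}]' --force 12

```text
t: 15.25
tcp_pos: [0.3505, 0.025, 0.0915]
eef_rot: [3.14, -0.0, 1.576]
ft_force: [-1.0, 0.4, -0.5]
finger_gap: 0.0551
```

Emit:
step_arm --steps '[{"dx": 0,"dy": 0,"dz": 0,"rx": 0,"ry": 0,"rz": 0,"claw": 0.55},{"dx": 0,"dy": 0,"dz": 0,"rx": 0,"ry": 0,"rz": 0,"claw": 0.6},{"dx": 0,"dy": 0,"dz": 0,"rx": 0,"ry": 0,"rz": 0,"claw": 0.65},{"dx": 0,"dy": 0,"dz": 0,"rx": 0,"ry": 0,"rz": 0,"claw": 0.7},{"dx": 0,"dy": 0,"dz": 0,"rx": 0,"ry": 0,"rz": 0,"claw": 0.8},{"dx": 0,"dy": 0,"dz": 0,"rx": 0,"ry": 0,"rz": 0,"claw": 0.8},{"dx": 0,"dy": 0,"dz": 0,"rx": 0,"ry": 0,"rz": 0,"claw": 0.8},{"dx": 0,"dy": 0,"dz": 0,"rx": 0,"ry": 0,"rz": 0,"claw": 0.8}]'

```text
t: 16.05
tcp_pos: [0.3502, 0.0251, 0.0914]
eef_rot: [3.14, -0.0, 1.576]
ft_force: [-0.4, -0.4, 7.4]
finger_gap: 0.0379
```

Emit:
step_arm --steps '[{"dx": 0,"dy": 0,"dz": -0.006,"rx": 0,"ry": 0,"rz": 0,"claw": 0.8},{"dx": 0,"dy": 0,"dz": -0.02,"rx": 0,"ry": 0,"rz": 0,"claw": 0.8},{"dx": 0,"dy": 0,"dz": -0.04,"rx": 0,"ry": 0,"rz": 0,"claw": 0.8},{"dx": 0,"dy": 0,"dz": -0.065,"rx": 0,"ry": 0,"rz": 0,"claw": 0.8},{"dx": 0,"dy": 0,"dz": -0.085,"rx": 0,"ry": 0,"rz": 0,"claw": 0.8},{"dx": 0,"dy": 0,"dz": -0.1,"rx": 0,"ry": 0,"rz": 0,"claw": 0.8},{"dx": 0,"dy": 0,"dz": -0.1,"rx": 0,"ry": 0,"rz": 0,"claw": 0.8},{"dx": 0,"dy": 0,"dz": -0.1,"rx": 0,"ry": 0,"rz": 0,"claw": 0.8}]'

```text
t: 16.85
tcp_pos: [0.3497, 0.0251, 0.1909]
eef_rot: [3.141, -0.0, 1.576]
ft_force: [-0.1, 0.6, -0.9]
finger_gap: 0.0382
```

Run:
```python
from h import *
plan(.473,-.138,.19,1.575)
```

```text
{'dx': -0.1637, 'dy': 0.1225, 'dz': 0.0009, 'rx': 0.001, 'ry': -0.0, 'rz': 0.001} now [0.3497 0.0251 0.1909] yaw 1.576 t 16.85 gap 0.0382 F [-0.1  0.6 -0.9]
```

Emit:
step_arm --steps '[{"dx": -0.02,"dy": 0.015,"dz": 0,"rx": 0,"ry": 0,"rz": 0,"claw": 0.8},{"dx": -0.05,"dy": 0.038,"dz": 0,"rx": 0,"ry": 0,"rz": 0,"claw": 0.8},{"dx": -0.08,"dy": 0.06,"dz": 0,"rx": 0,"ry": 0,"rz": 0,"claw": 0.8},{"dx": -0.11,"dy": 0.083,"dz": 0,"rx": 0,"ry": 0,"rz": 0,"claw": 0.8},{"dx": -0.135,"dy": 0.101,"dz": 0,"rx": 0,"ry": 0,"rz": 0,"claw": 0.8},{"dx": -0.155,"dy": 0.116,"dz": 0,"rx": 0,"ry": 0,"rz": 0,"claw": 0.8},{"dx": -0.164,"dy": 0.1225,"dz": 0,"rx": 0,"ry": 0,"rz": 0,"claw": 0.8},{"dx": -0.164,"dy": 0.1225,"dz": 0,"rx": 0,"ry": 0,"rz": 0,"claw": 0.8}]'

```text
t: 17.65
tcp_pos: [0.4731, -0.1387, 0.19]
eef_rot: [-3.14, -0.001, 1.575]
ft_force: [-0.6, -0.2, -0.7]
finger_gap: 0.0379
```

Run:
```python
from h import *
plan(.473,-.138,.124,1.575)
c=capture('wrist');cv2.imwrite('pics/w7.png',c['color'][:,:,::-1])
```

```text
{'dx': 0.0006, 'dy': -0.0, 'dz': 0.066, 'rx': -0.001, 'ry': -0.001, 'rz': -0.0} now [ 0.4731 -0.1387  0.19  ] yaw 1.575 t 17.65 gap 0.0379 F [-0.6 -0.2 -0.7]
```

View pics/w7.png

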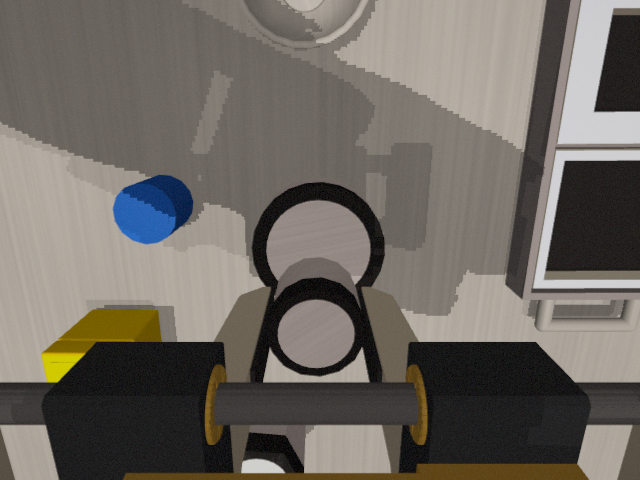

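Run:
```python
from h import *
c=capture('wrist')
print(ray(c,(318.5,247),.032),ray(c,(316.5,327),.1346))
g=c['color'].astype(np.float32).mean(2)
m=(g<60).astype(np.uint8);m[:150]=0;m[265:]=0;m[:,:240]=0;m[:,400:]=0
k=max(cv2.findContours(m,0,1)[0],key=cv2.contourArea);P=k[:,0,:].astype(float)
# outer: farthest from centre
W=np.array([ray(c,p,.032)[:2] for p in P]);ce=W.mean(0)
from scipy.optimize import least_squares
sel=np.hypot(*(W-[.474,-.138]).T)>.037
r=least_squares(lambda q:np.hypot(W[sel,0]-q[0],W[sel,1]-q[1])-q[2],[.474,-.138,.042],loss='soft_l1',f_scale=.001);print(r.x)
m=(g<60).astype(np.uint8);m[:277]=0;m[380:]=0;m[:,:268]=0;m[:,366:]=0
k=max(cv2.findContours(m,0,1)[0],key=cv2.contourArea)
W=np.array([ray(c,p[0],.1346)[:2] for p in k]);print(cv2.minEnclosingCircle((W*1000).astype(np.float32)))
```

```text
[ 0.47364564 -0.1351445   0.032     ] [ 0.47240181 -0.13419626  0.1346    ]
[ 0.47385883 -0.13641852  0.04123879]
((473.00067138671875, -130.88282775878906), 25.699522018432617)
```

Emit:
step_arm --steps '[{"dx": 0,"dy": 0.0012,"dz": 0.01,"rx": 0,"ry": 0,"rz": 0,"claw": 0.8},{"dx": 0,"dy": 0.0012,"dz": 0.022,"rx": 0,"ry": 0,"rz": 0,"claw": 0.8},{"dx": 0,"dy": 0.0012,"dz": 0.035,"rx": 0,"ry": 0,"rz": 0,"claw": 0.8},{"dx": 0,"dy": 0.0012,"dz": 0.045,"rx": 0,"ry": 0,"rz": 0,"claw": 0.8},{"dx": 0,"dy": 0.0012,"dz": 0.053,"rx": 0,"ry": 0,"rz": 0,"claw": 0.8},{"dx": 0,"dy": 0.0012,"dz": 0.058,"rx": 0,"ry": 0,"rz": 0,"claw": 0.8},{"dx": 0,"dy": 0.0012,"dz": 0.061,"rx": 0,"ry": 0,"rz": 0,"claw": 0.8},{"dx": 0,"dy": 0.0012,"dz": 0.061,"rx": 0,"ry": 0,"rz": 0,"claw": 0.8}]'

```text
t: 18.55
tcp_pos: [0.4743, -0.1383, 0.1298]
eef_rot: [-3.142, -0.001, 1.576]
ft_force: [-0.7, -0.7, -0.5]
finger_gap: 0.0379
```

Run:
```python
from h import *
plan(.473,-.138,.1235,1.575)
c=capture('wrist');cv2.imwrite('pics/w8.png',c['color'][:,:,::-1])
c=capture('side');cv2.imwrite('pics/s8.png',cv2.resize(c['color'][260:340,310:420,::-1],(770,560),interpolation=cv2.INTER_CUBIC))
```

```text
{'dx': 0.0003, 'dy': -0.0013, 'dz': 0.0063, 'rx': -0.0, 'ry': -0.001, 'rz': 0.001} now [ 0.4743 -0.1383  0.1298] yaw 1.576 t 18.55 gap 0.0379 F [-0.7 -0.7 -0.5]
```

View pics/w8.png

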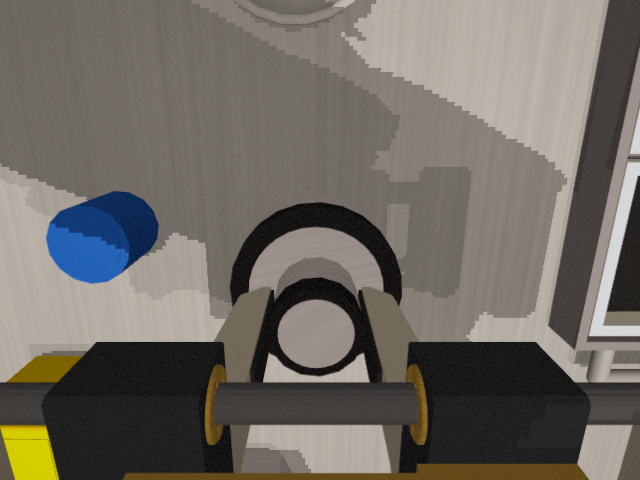

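View pics/s8.png

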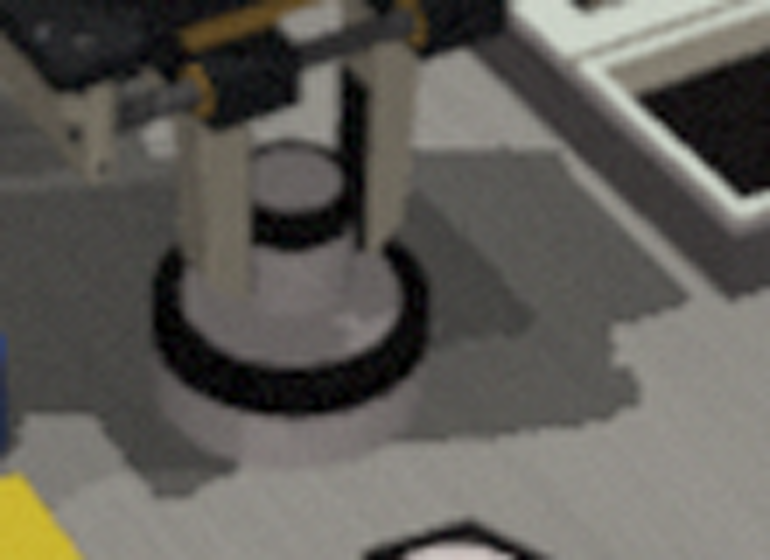

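Run:
```python
from h import *
c=capture('wrist')
print(ray(c,(316,326.5),.0744))
g=c['color'].astype(np.float32).mean(2)
m=(g<60).astype(np.uint8);m[:190]=0;m[300:]=0;m[:,:222]=0;m[:,410:]=0
# outer edge: first dark per column from above
P=[]
for u in range(250,385,3):
    v=np.nonzero(m[195:,u])[0]
    if len(v): P.append((u,195+v[0]-.5))
W=np.array([ray(c,p,.032)[:2] for p in P])
from scipy.optimize import least_squares
r=least_squares(lambda q:np.hypot(W[:,0]-q[0],W[:,1]-q[1])-.042,[.474,-.138],loss='soft_l1',f_scale=.001);print(r.x,abs(r.fun).max())
# side
s=capture('side');print("side wide lid",ray(s,(310+290/7,260+305/7),.032),"tin lid",ray(s,(310+298/7,260+180/7),.0744))
```

```text
[ 0.47434931 -0.13467846  0.0744    ]
[ 0.47411562 -0.13646219] 0.0008281739375290628
side wide lid [ 0.4748632  -0.14083414  0.032     ] tin lid [ 0.47951514 -0.13607     0.0744    ]
```

Emit:
step_arm --steps '[{"dx": -0.0015,"dy": 0,"dz": 0,"rx": 0,"ry": 0,"rz": 0,"claw": 0.8},{"dx": -0.0015,"dy": 0,"dz": 0.003,"rx": 0,"ry": 0,"rz": 0,"claw": 0.8},{"dx": -0.0015,"dy": 0,"dz": 0.005,"rx": 0,"ry": 0,"rz": 0,"claw": 0.8},{"dx": -0.0015,"dy": 0,"dz": 0.0065,"rx": 0,"ry": 0,"rz": 0,"claw": 0.8},{"dx": -0.0015,"dy": 0,"dz": 0.0065,"rx": 0,"ry": 0,"rz": 0,"claw": 0.8},{"dx": -0.0015,"dy": 0,"dz": 0.0065,"rx": 0,"ry": 0,"rz": 0,"claw": 0.57},{"dx": -0.0015,"dy": 0,"dz": 0.0065,"rx": 0,"ry": 0,"rz": 0,"claw": 0.45},{"dx": -0.0015,"dy": 0,"dz": 0.0065,"rx": 0,"ry": 0,"rz": 0,"claw": 0.2}]'

```text
t: 19.55
tcp_pos: [0.4744, -0.1397, 0.1235]
eef_rot: [3.141, -0.0, 1.576]
ft_force: [-0.8, -0.5, -0.6]
finger_gap: 0.0514
```

Emit:
step_arm --steps '[{"dx": 0,"dy": 0,"dz": -0.001,"rx": 0,"ry": 0,"rz": 0,"claw": 0.1},{"dx": 0,"dy": 0,"dz": -0.015,"rx": 0,"ry": 0,"rz": 0,"claw": 0},{"dx": 0,"dy": 0,"dz": -0.04,"rx": 0,"ry": 0,"rz": 0,"claw": 0},{"dx": 0,"dy": 0,"dz": -0.07,"rx": 0,"ry": 0,"rz": 0,"claw": 0},{"dx": 0,"dy": 0,"dz": -0.1,"rx": 0,"ry": 0,"rz": 0,"claw": 0},{"dx": 0.04,"dy": 0,"dz": -0.1,"rx": 0,"ry": 0,"rz": 0,"claw": 0},{"dx": 0.08,"dy": 0,"dz": -0.1,"rx": 0,"ry": 0,"rz": 0,"claw": 0},{"dx": 0.12,"dy": 0,"dz": -0.1,"rx": 0,"ry": 0,"rz": 0,"claw": 0}]'

```text
t: 20.35
tcp_pos: [0.4736, -0.0186, 0.224]
eef_rot: [3.141, -0.0, 1.575]
ft_force: [-0.2, -0.8, 0.7]
finger_gap: 0.0929
```

Run:
```python
from h import *
plan(.448,.154,.2,1.091)
c,c4,G=top4();cv2.imwrite('pics/t9.png',cv2.resize(c['color'][190:270,350:450,::-1],(600,480),interpolation=cv2.INTER_CUBIC))
show(blobs(c4,near((397,230),.068),(G>128).astype(np.uint8),300))
show(blobs(c4,near((397,230),.032),(G<75).astype(np.uint8),1000))
c=capture('side');cv2.imwrite('pics/s9.png',cv2.resize(c['color'][250:330,310:390,::-1],(480,480),interpolation=cv2.INTER_CUBIC))
```

```text
{'dx': 0.1727, 'dy': -0.0249, 'dz': 0.024, 'rx': 0.001, 'ry': -0.001, 'rz': 0.484} now [ 0.4736 -0.0186  0.224 ] yaw 1.575 t 20.35 gap 0.0929 F [-0.2 -0.8  0.7]
[1601.4  918.9] 0.068 [ 0.4726 -0.1405] rect mm [ 472.5 -140.8] [23.  27.6] 89.8
[1615.9  930.2] 0.068 [ 0.4664 -0.1484] rect mm [ 469.5 -147.5] [35.1 61.8] 82.5
```

View pics/t9.png

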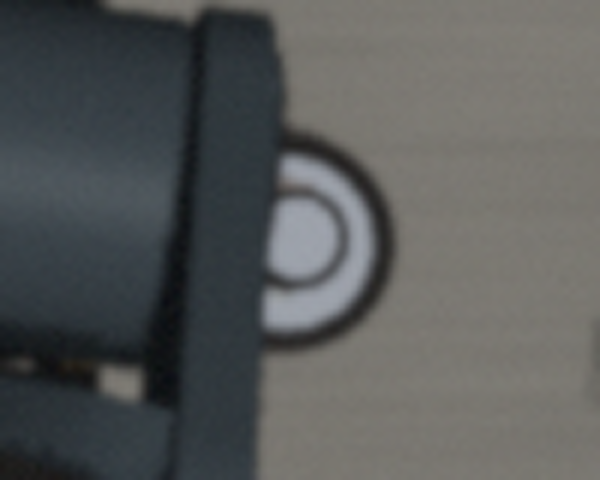

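View pics/s9.png

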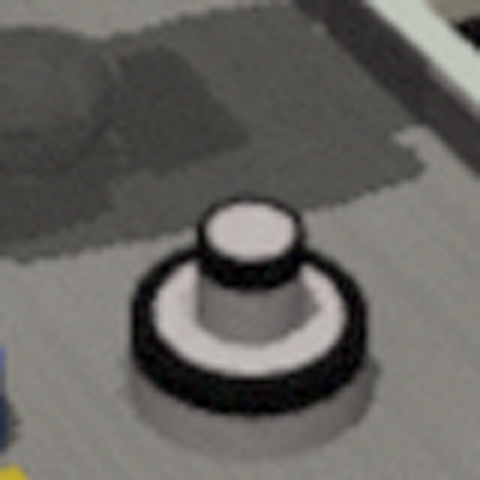

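The small round tin stands on the wide tin's lid. I'll check its centring later from an unobstructed view. Next is the large tin.

Emit:
step_arm --steps '[{"dx": 0.025,"dy": -0.004,"dz": 0,"rx": 0,"ry": 0,"rz": 0.08,"claw": 0},{"dx": 0.055,"dy": -0.008,"dz": 0,"rx": 0,"ry": 0,"rz": 0.16,"claw": 0},{"dx": 0.085,"dy": -0.012,"dz": 0,"rx": 0,"ry": 0,"rz": 0.24,"claw": 0},{"dx": 0.115,"dy": -0.016,"dz": 0,"rx": 0,"ry": 0,"rz": 0.32,"claw": 0},{"dx": 0.14,"dy": -0.02,"dz": 0,"rx": 0,"ry": 0,"rz": 0.4,"claw": 0},{"dx": 0.16,"dy": -0.023,"dz": 0,"rx": 0,"ry": 0,"rz": 0.46,"claw": 0},{"dx": 0.172,"dy": -0.025,"dz": 0,"rx": 0,"ry": 0,"rz": 0.484,"claw": 0},{"dx": 0.172,"dy": -0.025,"dz": 0,"rx": 0,"ry": 0,"rz": 0.484,"claw": 0}]'

```text
t: 21.25
tcp_pos: [0.4479, 0.1526, 0.2237]
eef_rot: [3.141, -0.001, 1.093]
ft_force: [-0.5, -0.2, -0.2]
finger_gap: 0.0927
```

Run:
```python
from h import *
plan(.448,.154,.111,1.091)
c=capture('wrist');cv2.imwrite('pics/w10.png',c['color'][:,:,::-1])
c,c4,G=top4()
show(blobs(c4,near((399,229),.068),(G>128).astype(np.uint8),300))
m=(G<75).astype(np.uint8)
for k in cv2.findContours(m,cv2.RETR_EXTERNAL,cv2.CHAIN_APPROX_NONE)[0]:
    (x,y),r=cv2.minEnclosingCircle(k)
    if abs(x/4-397)<6 and abs(y/4-230)<6: print(ray(c4,(x,y),.032),r)
cv2.imwrite('pics/t10.png',cv2.resize(c['color'][190:270,350:450,::-1],(600,480),interpolation=cv2.INTER_CUBIC))
```

```text
{'dx': 0.0012, 'dy': -0.0005, 'dz': 0.1127, 'rx': 0.0, 'ry': -0.001, 'rz': 0.002} now [0.4479 0.1526 0.2237] yaw 1.093 t 21.25 gap 0.0927 F [-0.5 -0.2 -0.2]
[1589.8  921.6] 0.068 [ 0.4711 -0.1341] rect mm [ 471.1 -134.2] [61.2 61.5] 0.2
[ 0.47349738 -0.13666441  0.032     ] 76.23065185546875
```

View pics/w10.png

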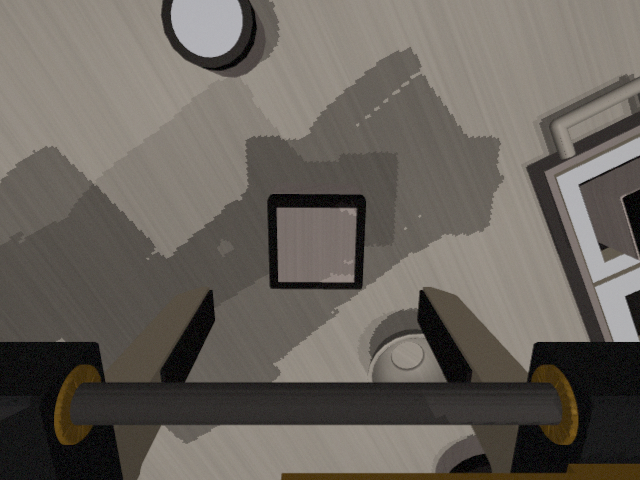

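View pics/t10.png

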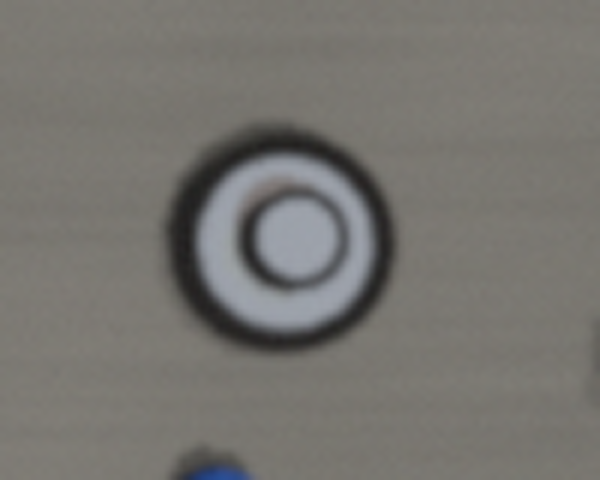

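Seen from above, the round tin (crop (298,238)) stands on the wide lid (label centre about (287,243)). The offset includes parallax, so I'll quantify it. The large tin at wrist (316,241) is square to the jaws and centred.

Run:
```python
from h import *
c,c4,G=top4()
print(ray(c,(399.3,229.25),.068), ray(c4,(1589.8,921.6),.032))
# holes: internal contours
m=(G>128).astype(np.uint8)
ks,h=cv2.findContours(m,cv2.RETR_CCOMP,cv2.CHAIN_APPROX_NONE)
for k in ks:
    (x,y),r=cv2.minEnclosingCircle(k)
    if np.hypot(x-1595,y-918)<30 and r>15:
        print((round(x,1),round(y,1)),round(r,1),ray(c4,(x,y),.068)[:2],ray(c4,(x,y),.032)[:2])
```

```text
[ 0.47277894 -0.13898676  0.068     ] [ 0.47274363 -0.13859633  0.032     ]
(1598.1, 918.4) 26.0 [ 0.47283722 -0.13866615] [ 0.47459681 -0.14332053]
(1590.1, 921.6) 56.9 [ 0.47106805 -0.13425587] [ 0.47276651 -0.13875786]
(1594.5, 917.4) 40.2 [ 0.47338642 -0.13667401] [ 0.47516498 -0.14125955]
```

The round tin is centred on the wide lid: (0.4728, -0.1387) against (0.4728, -0.1388). I'll descend on the large tin.

Emit:
step_arm --steps '[{"dx": 0.001,"dy": 0,"dz": 0.02,"rx": 0,"ry": 0,"rz": 0,"claw": 0},{"dx": 0.001,"dy": 0,"dz": 0.045,"rx": 0,"ry": 0,"rz": 0,"claw": 0},{"dx": 0.001,"dy": 0,"dz": 0.07,"rx": 0,"ry": 0,"rz": 0,"claw": 0},{"dx": 0.001,"dy": 0,"dz": 0.09,"rx": 0,"ry": 0,"rz": 0,"claw": 0},{"dx": 0.001,"dy": 0,"dz": 0.104,"rx": 0,"ry": 0,"rz": 0,"claw": 0},{"dx": 0.001,"dy": 0,"dz": 0.111,"rx": 0,"ry": 0,"rz": 0,"claw": 0},{"dx": 0.001,"dy": 0,"dz": 0.112,"rx": 0,"ry": 0,"rz": 0,"claw": 0.15},{"dx": 0.001,"dy": 0,"dz": 0.112,"rx": 0,"ry": 0,"rz": 0,"claw": 0.25}]' --force 25

```text
t: 22.2
tcp_pos: [0.4487, 0.1528, 0.112]
eef_rot: [3.141, -0.001, 1.092]
ft_force: [-0.5, 0.4, -0.2]
finger_gap: 0.0812
```

Emit:
step_arm --steps '[{"dx": 0,"dy": 0,"dz": 0,"rx": 0,"ry": 0,"rz": 0,"claw": 0.28},{"dx": 0,"dy": 0,"dz": 0,"rx": 0,"ry": 0,"rz": 0,"claw": 0.31},{"dx": 0,"dy": 0,"dz": 0,"rx": 0,"ry": 0,"rz": 0,"claw": 0.34},{"dx": 0,"dy": 0,"dz": 0,"rx": 0,"ry": 0,"rz": 0,"claw": 0.4},{"dx": 0,"dy": 0,"dz": 0,"rx": 0,"ry": 0,"rz": 0,"claw": 0.55},{"dx": 0,"dy": 0,"dz": 0,"rx": 0,"ry": 0,"rz": 0,"claw": 0.55},{"dx": 0,"dy": 0,"dz": 0,"rx": 0,"ry": 0,"rz": 0,"claw": 0.55},{"dx": 0,"dy": 0,"dz": 0,"rx": 0,"ry": 0,"rz": 0,"claw": 0.55}]'

```text
t: 23.0
tcp_pos: [0.4485, 0.1531, 0.112]
eef_rot: [3.141, -0.001, 1.092]
ft_force: [-1.8, -0.4, 6.2]
finger_gap: 0.0618
```

Emit:
step_arm --steps '[{"dx": 0,"dy": 0,"dz": -0.005,"rx": 0,"ry": 0,"rz": 0,"claw": 0.55},{"dx": 0,"dy": 0,"dz": -0.02,"rx": 0,"ry": 0,"rz": 0,"claw": 0.55},{"dx": 0,"dy": 0,"dz": -0.04,"rx": 0,"ry": 0,"rz": 0,"claw": 0.55},{"dx": 0,"dy": 0,"dz": -0.065,"rx": 0,"ry": 0,"rz": 0,"claw": 0.55},{"dx": 0,"dy": 0,"dz": -0.09,"rx": 0,"ry": 0,"rz": 0,"claw": 0.55},{"dx": 0,"dy": 0,"dz": -0.105,"rx": 0,"ry": 0,"rz": 0,"claw": 0.55},{"dx": 0,"dy": 0,"dz": -0.11,"rx": 0,"ry": 0,"rz": 0,"claw": 0.55},{"dx": 0,"dy": 0,"dz": -0.11,"rx": 0,"ry": 0,"rz": 0,"claw": 0.55}]'

```text
t: 23.8
tcp_pos: [0.4483, 0.153, 0.2218]
eef_rot: [3.141, -0.001, 1.092]
ft_force: [-0.0, 0.1, -2.8]
finger_gap: 0.0618
```

Run:
```python
from h import *
plan(.6605,-.1209,.222,1.5755)
```

```text
{'dx': -0.1453, 'dy': 0.3145, 'dz': -0.0002, 'rx': 0.001, 'ry': -0.001, 'rz': -0.484} now [0.4483 0.153  0.2218] yaw 1.092 t 23.8 gap 0.0618 F [-0.   0.1 -2.8]
```

Emit:
step_arm --steps '[{"dx": -0.005,"dy": 0.012,"dz": 0,"rx": 0,"ry": 0,"rz": -0.02,"claw": 0.55},{"dx": -0.016,"dy": 0.035,"dz": 0,"rx": 0,"ry": 0,"rz": -0.06,"claw": 0.55},{"dx": -0.029,"dy": 0.063,"dz": 0,"rx": 0,"ry": 0,"rz": -0.1,"claw": 0.55},{"dx": -0.042,"dy": 0.091,"dz": 0,"rx": 0,"ry": 0,"rz": -0.14,"claw": 0.55},{"dx": -0.055,"dy": 0.119,"dz": 0,"rx": 0,"ry": 0,"rz": -0.18,"claw": 0.55},{"dx": -0.068,"dy": 0.147,"dz": 0,"rx": 0,"ry": 0,"rz": -0.22,"claw": 0.55},{"dx": -0.081,"dy": 0.175,"dz": 0,"rx": 0,"ry": 0,"rz": -0.27,"claw": 0.55},{"dx": -0.093,"dy": 0.202,"dz": 0,"rx": 0,"ry": 0,"rz": -0.32,"claw": 0.55}]'

```text
t: 24.6
tcp_pos: [0.585, -0.0239, 0.22]
eef_rot: [-3.139, -0.0, 1.414]
ft_force: [0.1, 0.9, -3.2]
finger_gap: 0.0616
```

Run:
```python
from h import *
plan(.6605,-.1209,.222,1.5755)
```

```text
{'dx': -0.084, 'dy': 0.0898, 'dz': -0.0023, 'rx': -0.002, 'ry': -0.001, 'rz': -0.162} now [ 0.585  -0.0239  0.22  ] yaw 1.414 t 24.6 gap 0.0616 F [ 0.1  0.9 -3.2]
```

Emit:
step_arm --steps '[{"dx": -0.018,"dy": 0.019,"dz": 0,"rx": 0,"ry": 0,"rz": -0.04,"claw": 0.55},{"dx": -0.036,"dy": 0.038,"dz": 0,"rx": 0,"ry": 0,"rz": -0.08,"claw": 0.55},{"dx": -0.054,"dy": 0.057,"dz": 0,"rx": 0,"ry": 0,"rz": -0.12,"claw": 0.55},{"dx": -0.069,"dy": 0.074,"dz": 0,"rx": 0,"ry": 0,"rz": -0.15,"claw": 0.55},{"dx": -0.079,"dy": 0.085,"dz": 0,"rx": 0,"ry": 0,"rz": -0.162,"claw": 0.55},{"dx": -0.084,"dy": 0.09,"dz": 0,"rx": 0,"ry": 0,"rz": -0.162,"claw": 0.55},{"dx": -0.084,"dy": 0.09,"dz": 0,"rx": 0,"ry": 0,"rz": -0.162,"claw": 0.55},{"dx": -0.084,"dy": 0.09,"dz": 0,"rx": 0,"ry": 0,"rz": -0.162,"claw": 0.55}]'

```text
t: 25.4
tcp_pos: [0.6598, -0.1193, 0.2209]
eef_rot: [-3.141, -0.001, 1.574]
ft_force: [-0.2, -0.4, -3.3]
finger_gap: 0.0622
```

Run:
```python
from h import *
plan(.6608,-.1209,.122,1.5755)
c=capture('wrist');cv2.imwrite('pics/w11.png',c['color'][:,:,::-1])
```

```text
{'dx': -0.0017, 'dy': 0.001, 'dz': 0.0988, 'rx': -0.001, 'ry': -0.001, 'rz': -0.002} now [ 0.6598 -0.1193  0.2209] yaw 1.574 t 25.4 gap 0.0622 F [-0.2 -0.4 -3.3]
```

View pics/w11.png

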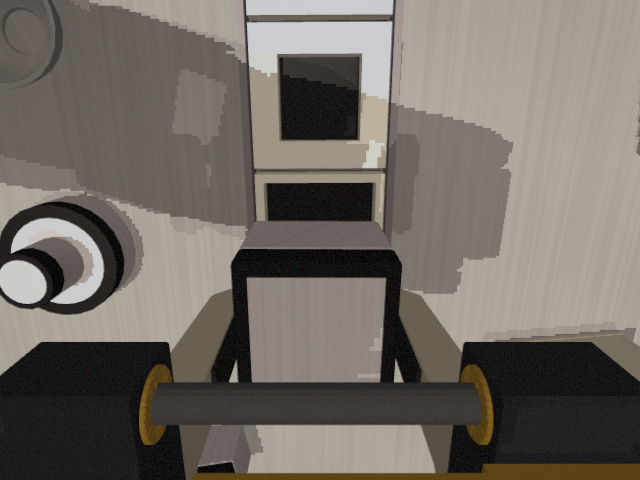

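The large tin hangs over the large pocket. The pocket centre is at u≈319.5 and the tin at u≈316.5, so I'll shift +1.8 mm in tool y and lower.

Emit:
step_arm --steps '[{"dx": -0.0017,"dy": 0.0018,"dz": 0.015,"rx": 0,"ry": 0,"rz": 0,"claw": 0.55},{"dx": -0.0017,"dy": 0.0018,"dz": 0.032,"rx": 0,"ry": 0,"rz": 0,"claw": 0.55},{"dx": -0.0017,"dy": 0.0018,"dz": 0.05,"rx": 0,"ry": 0,"rz": 0,"claw": 0.55},{"dx": -0.0017,"dy": 0.0018,"dz": 0.065,"rx": 0,"ry": 0,"rz": 0,"claw": 0.55},{"dx": -0.0017,"dy": 0.0018,"dz": 0.078,"rx": 0,"ry": 0,"rz": 0,"claw": 0.55},{"dx": -0.0017,"dy": 0.0018,"dz": 0.088,"rx": 0,"ry": 0,"rz": 0,"claw": 0.55},{"dx": -0.0017,"dy": 0.0018,"dz": 0.094,"rx": 0,"ry": 0,"rz": 0,"claw": 0.55},{"dx": -0.0017,"dy": 0.0018,"dz": 0.097,"rx": 0,"ry": 0,"rz": 0,"claw": 0.55}]'

```text
t: 26.25
tcp_pos: [0.6622, -0.1215, 0.1241]
eef_rot: [3.142, -0.001, 1.574]
ft_force: [0.6, 0.5, -3.1]
finger_gap: 0.0616
```

Run:
```python
from h import *
plan(.6608,-.1209,.1215,1.5755)
```

```text
{'dx': 0.0006, 'dy': -0.0014, 'dz': 0.0026, 'rx': 0.0, 'ry': -0.001, 'rz': -0.002} now [ 0.6622 -0.1215  0.1241] yaw 1.574 t 26.25 gap 0.0616 F [ 0.6  0.5 -3.1]
```

Emit:
step_arm --steps '[{"dx": 0,"dy": 0,"dz": 0.0015,"rx": 0,"ry": 0,"rz": 0,"claw": 0.55},{"dx": 0,"dy": 0,"dz": 0.0027,"rx": 0,"ry": 0,"rz": 0,"claw": 0.55},{"dx": 0,"dy": 0,"dz": 0.0027,"rx": 0,"ry": 0,"rz": 0,"claw": 0.55},{"dx": 0,"dy": 0,"dz": 0.0027,"rx": 0,"ry": 0,"rz": 0,"claw": 0.32},{"dx": 0,"dy": 0,"dz": 0.0027,"rx": 0,"ry": 0,"rz": 0,"claw": 0.25},{"dx": 0,"dy": 0,"dz": 0.0027,"rx": 0,"ry": 0,"rz": 0,"claw": 0},{"dx": 0,"dy": 0,"dz": 0.0027,"rx": 0,"ry": 0,"rz": 0,"claw": 0},{"dx": 0,"dy": 0,"dz": 0.0027,"rx": 0,"ry": 0,"rz": 0,"claw": 0}]'

```text
t: 27.05
tcp_pos: [0.6622, -0.1215, 0.122]
eef_rot: [3.141, -0.0, 1.574]
ft_force: [0.5, 0.5, -1.3]
finger_gap: 0.089
```

Emit:
step_arm --steps '[{"dx": 0,"dy": 0,"dz": -0.008,"rx": 0,"ry": 0,"rz": 0,"claw": 0},{"dx": 0,"dy": 0,"dz": -0.03,"rx": 0,"ry": 0,"rz": 0,"claw": 0},{"dx": 0,"dy": 0,"dz": -0.06,"rx": 0,"ry": 0,"rz": 0,"claw": 0},{"dx": 0,"dy": 0,"dz": -0.09,"rx": 0,"ry": 0,"rz": 0,"claw": 0},{"dx": 0,"dy": 0,"dz": -0.1,"rx": 0,"ry": 0,"rz": 0,"claw": 0},{"dx": 0,"dy": 0,"dz": -0.1,"rx": 0,"ry": 0,"rz": 0,"claw": 0},{"dx": 0,"dy": 0,"dz": -0.1,"rx": 0,"ry": 0,"rz": 0,"claw": 0},{"dx": 0,"dy": 0,"dz": -0.1,"rx": 0,"ry": 0,"rz": 0,"claw": 0}]'

```text
t: 27.85
tcp_pos: [0.6616, -0.1214, 0.2201]
eef_rot: [-3.139, -0.001, 1.574]
ft_force: [-0.4, -0.3, -0.1]
finger_gap: 0.093
```

Run:
```python
from h import *
plan(.5758,-.3276,.2,1.752)
c=capture('wrist');cv2.imwrite('pics/w12.png',c['color'][:,:,::-1])
```

```text
{'dx': -0.2059, 'dy': -0.0864, 'dz': 0.0201, 'rx': -0.002, 'ry': -0.001, 'rz': -0.178} now [ 0.6616 -0.1214  0.2201] yaw 1.574 t 27.85 gap 0.093 F [-0.4 -0.3 -0.1]
```

View pics/w12.png

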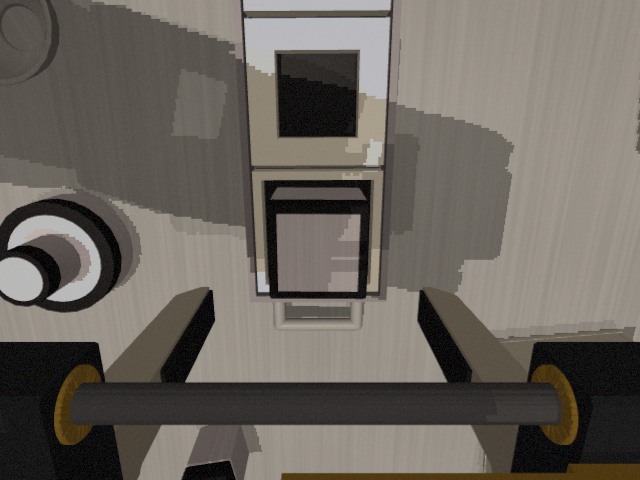

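The large tin sits level inside its pocket, with its lid at (318,250). Next is the small square tin.

Emit:
step_arm --steps '[{"dx": -0.02,"dy": -0.008,"dz": 0,"rx": 0,"ry": 0,"rz": -0.03,"claw": 0},{"dx": -0.055,"dy": -0.023,"dz": 0,"rx": 0,"ry": 0,"rz": -0.07,"claw": 0},{"dx": -0.095,"dy": -0.04,"dz": 0,"rx": 0,"ry": 0,"rz": -0.11,"claw": 0},{"dx": -0.135,"dy": -0.057,"dz": 0,"rx": 0,"ry": 0,"rz": -0.15,"claw": 0},{"dx": -0.17,"dy": -0.072,"dz": 0,"rx": 0,"ry": 0,"rz": -0.178,"claw": 0},{"dx": -0.195,"dy": -0.082,"dz": 0.01,"rx": 0,"ry": 0,"rz": -0.178,"claw": 0},{"dx": -0.206,"dy": -0.0865,"dz": 0.02,"rx": 0,"ry": 0,"rz": -0.178,"claw": 0},{"dx": -0.206,"dy": -0.0865,"dz": 0.02,"rx": 0,"ry": 0,"rz": -0.178,"claw": 0}]'

```text
t: 28.7
tcp_pos: [0.5752, -0.3282, 0.1994]
eef_rot: [-3.139, -0.003, 1.75]
ft_force: [-1.0, -0.4, -0.2]
finger_gap: 0.0932
```

Run:
```python
from h import *
plan(.5758,-.3276,.111,1.752)
c=capture('wrist');cv2.imwrite('pics/w13.png',c['color'][:,:,::-1])
```

```text
{'dx': 0.0002, 'dy': 0.0009, 'dz': 0.0884, 'rx': -0.002, 'ry': -0.003, 'rz': -0.002} now [ 0.5752 -0.3282  0.1994] yaw 1.75 t 28.7 gap 0.0932 F [-1.  -0.4 -0.2]
```

View pics/w13.png

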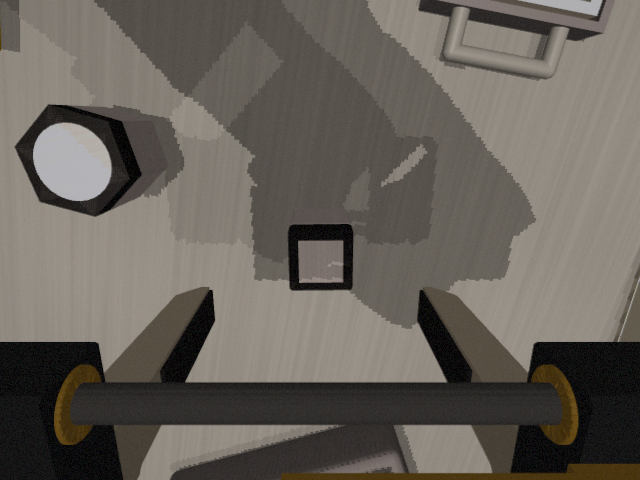

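The small tin is at wrist (320.5,257), square to the jaws and about 2.4 mm towards tool +y. Descending.

Emit:
step_arm --steps '[{"dx": 0,"dy": 0.0022,"dz": 0.015,"rx": 0,"ry": 0,"rz": 0,"claw": 0},{"dx": 0,"dy": 0.0022,"dz": 0.035,"rx": 0,"ry": 0,"rz": 0,"claw": 0},{"dx": 0,"dy": 0.0022,"dz": 0.055,"rx": 0,"ry": 0,"rz": 0,"claw": 0},{"dx": 0,"dy": 0.0022,"dz": 0.07,"rx": 0,"ry": 0,"rz": 0,"claw": 0.1},{"dx": 0,"dy": 0.0022,"dz": 0.082,"rx": 0,"ry": 0,"rz": 0,"claw": 0.2},{"dx": 0,"dy": 0.0022,"dz": 0.088,"rx": 0,"ry": 0,"rz": 0,"claw": 0.3},{"dx": 0,"dy": 0.0022,"dz": 0.088,"rx": 0,"ry": 0,"rz": 0,"claw": 0.42},{"dx": 0,"dy": 0.0022,"dz": 0.088,"rx": 0,"ry": 0,"rz": 0,"claw": 0.5}]' --force 20

```text
t: 29.55
tcp_pos: [0.5788, -0.3275, 0.1143]
eef_rot: [3.141, 0.0, 1.752]
ft_force: [-0.3, 0.2, 0.6]
finger_gap: 0.0575
```

Emit:
step_arm --steps '[{"dx": 0,"dy": 0,"dz": 0,"rx": 0,"ry": 0,"rz": 0,"claw": 0.54},{"dx": 0,"dy": 0,"dz": 0,"rx": 0,"ry": 0,"rz": 0,"claw": 0.57},{"dx": 0,"dy": 0,"dz": 0,"rx": 0,"ry": 0,"rz": 0,"claw": 0.6},{"dx": 0,"dy": 0,"dz": 0,"rx": 0,"ry": 0,"rz": 0,"claw": 0.65},{"dx": 0,"dy": 0,"dz": 0,"rx": 0,"ry": 0,"rz": 0,"claw": 0.8},{"dx": 0,"dy": 0,"dz": 0,"rx": 0,"ry": 0,"rz": 0,"claw": 0.8},{"dx": 0,"dy": 0,"dz": 0,"rx": 0,"ry": 0,"rz": 0,"claw": 0.8},{"dx": 0,"dy": 0,"dz": 0,"rx": 0,"ry": 0,"rz": 0,"claw": 0.8}]'

```text
t: 30.35
tcp_pos: [0.5785, -0.3275, 0.1141]
eef_rot: [3.141, -0.0, 1.752]
ft_force: [-2.2, 0.2, 5.7]
finger_gap: 0.0382
```

Emit:
step_arm --steps '[{"dx": 0,"dy": 0,"dz": -0.005,"rx": 0,"ry": 0,"rz": 0,"claw": 0.8},{"dx": 0,"dy": 0,"dz": -0.02,"rx": 0,"ry": 0,"rz": 0,"claw": 0.8},{"dx": 0,"dy": 0,"dz": -0.045,"rx": 0,"ry": 0,"rz": 0,"claw": 0.8},{"dx": 0,"dy": 0,"dz": -0.07,"rx": 0,"ry": 0,"rz": 0,"claw": 0.8},{"dx": 0,"dy": 0,"dz": -0.095,"rx": 0,"ry": 0,"rz": 0,"claw": 0.8},{"dx": 0,"dy": 0,"dz": -0.11,"rx": 0,"ry": 0,"rz": 0,"claw": 0.8},{"dx": 0,"dy": 0,"dz": -0.115,"rx": 0,"ry": 0,"rz": 0,"claw": 0.8},{"dx": 0,"dy": 0,"dz": -0.115,"rx": 0,"ry": 0,"rz": 0,"claw": 0.8}]'

```text
t: 31.15
tcp_pos: [0.5785, -0.3274, 0.2291]
eef_rot: [3.141, -0.0, 1.752]
ft_force: [0.1, 0.4, -1.9]
finger_gap: 0.0382
```

Run:
```python
from h import *
plan(.6610,-.0272,.226,1.5755)
```

```text
{'dx': 0.2804, 'dy': 0.1352, 'dz': 0.0032, 'rx': 0.001, 'ry': -0.0, 'rz': 0.176} now [ 0.5785 -0.3274  0.2291] yaw 1.752 t 31.15 gap 0.0382 F [ 0.1  0.4 -1.9]
```

Emit:
step_arm --steps '[{"dx": 0.015,"dy": 0.007,"dz": 0,"rx": 0,"ry": 0,"rz": 0.02,"claw": 0.8},{"dx": 0.045,"dy": 0.022,"dz": 0,"rx": 0,"ry": 0,"rz": 0.04,"claw": 0.8},{"dx": 0.08,"dy": 0.039,"dz": 0,"rx": 0,"ry": 0,"rz": 0.06,"claw": 0.8},{"dx": 0.12,"dy": 0.058,"dz": 0,"rx": 0,"ry": 0,"rz": 0.08,"claw": 0.8},{"dx": 0.16,"dy": 0.077,"dz": 0,"rx": 0,"ry": 0,"rz": 0.1,"claw": 0.8},{"dx": 0.2,"dy": 0.096,"dz": 0,"rx": 0,"ry": 0,"rz": 0.13,"claw": 0.8},{"dx": 0.235,"dy": 0.113,"dz": 0,"rx": 0,"ry": 0,"rz": 0.16,"claw": 0.8},{"dx": 0.26,"dy": 0.125,"dz": 0,"rx": 0,"ry": 0,"rz": 0.176,"claw": 0.8}]'

```text
t: 31.95
tcp_pos: [0.6545, -0.0466, 0.2273]
eef_rot: [-3.14, -0.001, 1.576]
ft_force: [0.6, -0.7, -1.5]
finger_gap: 0.0377
```

Emit:
step_arm --steps '[{"dx": 0.012,"dy": 0.01,"dz": 0,"rx": 0,"ry": 0,"rz": 0,"claw": 0.8},{"dx": 0.018,"dy": 0.014,"dz": 0,"rx": 0,"ry": 0,"rz": 0,"claw": 0.8},{"dx": 0.018,"dy": 0.014,"dz": 0,"rx": 0,"ry": 0,"rz": 0,"claw": 0.8},{"dx": 0.018,"dy": 0.014,"dz": 0,"rx": 0,"ry": 0,"rz": 0,"claw": 0.8},{"dx": 0.018,"dy": 0.014,"dz": 0,"rx": 0,"ry": 0,"rz": 0,"claw": 0.8},{"dx": 0.018,"dy": 0.014,"dz": 0,"rx": 0,"ry": 0,"rz": 0,"claw": 0.8},{"dx": 0.018,"dy": 0.014,"dz": 0,"rx": 0,"ry": 0,"rz": 0,"claw": 0.8},{"dx": 0.018,"dy": 0.014,"dz": 0,"rx": 0,"ry": 0,"rz": 0,"claw": 0.8}]'

```text
t: 32.75
tcp_pos: [0.6684, -0.0314, 0.229]
eef_rot: [3.141, -0.0, 1.576]
ft_force: [-0.8, 0.1, -2.0]
finger_gap: 0.0377
```

Run:
```python
from h import *
plan(.6610,-.0272,.1235,1.5755)
c=capture('wrist');cv2.imwrite('pics/w14.png',c['color'][:,:,::-1])
```

```text
{'dx': 0.0041, 'dy': -0.0075, 'dz': 0.1055, 'rx': 0.0, 'ry': -0.0, 'rz': 0.0} now [ 0.6684 -0.0314  0.229 ] yaw 1.576 t 32.75 gap 0.0377 F [-0.8  0.1 -2. ]
```

View pics/w14.png

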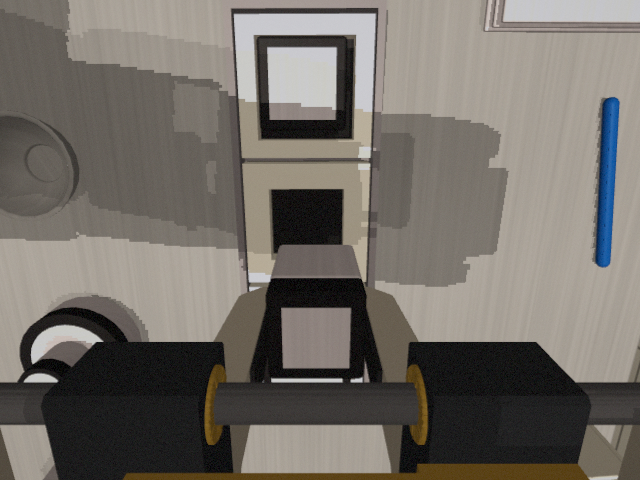

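I overshot in x. The pocket centre is at u≈307.5 and the tin at u≈316, so I'll correct by -6.8 mm in tool y and +4 mm in tool x, then lower.

Emit:
step_arm --steps '[{"dx": 0.002,"dy": -0.0035,"dz": 0,"rx": 0,"ry": 0,"rz": 0,"claw": 0.8},{"dx": 0.004,"dy": -0.0068,"dz": 0.015,"rx": 0,"ry": 0,"rz": 0,"claw": 0.8},{"dx": 0.004,"dy": -0.0068,"dz": 0.03,"rx": 0,"ry": 0,"rz": 0,"claw": 0.8},{"dx": 0.004,"dy": -0.0068,"dz": 0.045,"rx": 0,"ry": 0,"rz": 0,"claw": 0.8},{"dx": 0.004,"dy": -0.0068,"dz": 0.06,"rx": 0,"ry": 0,"rz": 0,"claw": 0.8},{"dx": 0.004,"dy": -0.0068,"dz": 0.07,"rx": 0,"ry": 0,"rz": 0,"claw": 0.8},{"dx": 0.004,"dy": -0.0068,"dz": 0.072,"rx": 0,"ry": 0,"rz": 0,"claw": 0.8},{"dx": 0.004,"dy": -0.0068,"dz": 0.072,"rx": 0,"ry": 0,"rz": 0,"claw": 0.8}]'

```text
t: 33.6
tcp_pos: [0.6617, -0.0271, 0.1566]
eef_rot: [-3.141, -0.001, 1.576]
ft_force: [-0.2, -0.3, -0.6]
finger_gap: 0.0381
```

Run:
```python
from h import *
plan(.6610,-.0272,.1235,1.5755)
c=capture('wrist');cv2.imwrite('pics/w15.png',c['color'][:,:,::-1])
```

```text
{'dx': -0.0001, 'dy': -0.0007, 'dz': 0.0331, 'rx': -0.0, 'ry': -0.001, 'rz': 0.0} now [ 0.6617 -0.0271  0.1566] yaw 1.576 t 33.6 gap 0.0381 F [-0.2 -0.3 -0.6]
```

View pics/w15.png

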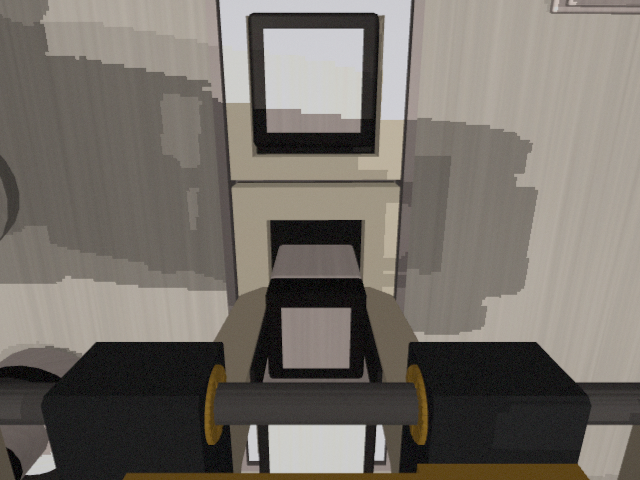

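The tin (u 316) is now centred over the pocket (u 270–363, centre 316.5). I'll lower it and release.

Emit:
step_arm --steps '[{"dx": 0,"dy": 0,"dz": 0.008,"rx": 0,"ry": 0,"rz": 0,"claw": 0.8},{"dx": 0,"dy": 0,"dz": 0.017,"rx": 0,"ry": 0,"rz": 0,"claw": 0.8},{"dx": 0,"dy": 0,"dz": 0.024,"rx": 0,"ry": 0,"rz": 0,"claw": 0.8},{"dx": 0,"dy": 0,"dz": 0.029,"rx": 0,"ry": 0,"rz": 0,"claw": 0.8},{"dx": 0,"dy": 0,"dz": 0.032,"rx": 0,"ry": 0,"rz": 0,"claw": 0.8},{"dx": 0,"dy": 0,"dz": 0.033,"rx": 0,"ry": 0,"rz": 0,"claw": 0.8},{"dx": 0,"dy": 0,"dz": 0.033,"rx": 0,"ry": 0,"rz": 0,"claw": 0.8},{"dx": 0,"dy": 0,"dz": 0.033,"rx": 0,"ry": 0,"rz": 0,"claw": 0.8}]'

```text
t: 34.45
tcp_pos: [0.6618, -0.0271, 0.1242]
eef_rot: [3.141, -0.0, 1.576]
ft_force: [0.9, -0.4, -1.7]
finger_gap: 0.0378
```

Emit:
step_arm --steps '[{"dx": 0,"dy": 0,"dz": 0,"rx": 0,"ry": 0,"rz": 0,"claw": 0.57},{"dx": 0,"dy": 0,"dz": 0,"rx": 0,"ry": 0,"rz": 0,"claw": 0.45},{"dx": 0,"dy": 0,"dz": 0,"rx": 0,"ry": 0,"rz": 0,"claw": 0.2},{"dx": 0,"dy": 0,"dz": 0,"rx": 0,"ry": 0,"rz": 0,"claw": 0},{"dx": 0,"dy": 0,"dz": 0,"rx": 0,"ry": 0,"rz": 0,"claw": 0},{"dx": 0,"dy": 0,"dz": -0.01,"rx": 0,"ry": 0,"rz": 0,"claw": 0},{"dx": 0,"dy": 0,"dz": -0.03,"rx": 0,"ry": 0,"rz": 0,"claw": 0},{"dx": 0,"dy": 0,"dz": -0.06,"rx": 0,"ry": 0,"rz": 0,"claw": 0}]'

```text
t: 35.25
tcp_pos: [0.6611, -0.0271, 0.1839]
eef_rot: [-3.139, -0.001, 1.576]
ft_force: [0.1, 0.0, 1.4]
finger_gap: 0.0905
```

Emit:
step_arm --steps '[{"dx": 0,"dy": 0,"dz": -0.03,"rx": 0,"ry": 0,"rz": 0,"claw": 0},{"dx": 0,"dy": 0,"dz": -0.06,"rx": 0,"ry": 0,"rz": 0,"claw": 0},{"dx": 0.04,"dy": -0.02,"dz": -0.08,"rx": 0,"ry": 0,"rz": 0,"claw": 0},{"dx": 0.08,"dy": -0.04,"dz": -0.1,"rx": 0,"ry": 0,"rz": 0,"claw": 0},{"dx": 0.12,"dy": -0.07,"dz": -0.1,"rx": 0,"ry": 0,"rz": 0,"claw": 0},{"dx": 0.16,"dy": -0.1,"dz": -0.1,"rx": 0,"ry": 0,"rz": 0,"claw": 0},{"dx": 0.2,"dy": -0.13,"dz": -0.1,"rx": 0,"ry": 0,"rz": 0,"claw": 0},{"dx": 0.24,"dy": -0.16,"dz": -0.1,"rx": 0,"ry": 0,"rz": 0,"claw": 0}]'

```text
t: 36.05
tcp_pos: [0.499, 0.2133, 0.2849]
eef_rot: [3.14, -0.001, 1.576]
ft_force: [1.1, -0.2, 1.1]
finger_gap: 0.0931
```

Run:
```python
from h import *
c,c4,G=top4();cv2.imwrite('pics/t16.png',c['color'][90:390,160:560,::-1].repeat(2,0).repeat(2,1))
T=[((308,148),.069),((349,148),.069),((391,148),.069),((468,248),.06),((205,236),.06)]
def zf(uv):
    for q,z in T:
        if np.hypot(*(uv/4-q))<9: return z
show(blobs(c4,zf,(G>128).astype(np.uint8),300))
c=capture('side');cv2.imwrite('pics/s16.png',c['color'][:,:,::-1])
```

```text
[1881.8  993.5] 0.06 [ 0.4325 -0.2955] rect mm [ 432.7 -295.7] [40.4 40.7] 45.0
[1565.   580.5] 0.069 [ 0.6607 -0.1207] rect mm [ 660.8 -120.7] [48.8 48.9] 90.0
[1233.7  601.1] 0.069 [0.649  0.0637] rect mm [649.2  63.5] [86.8 87. ] 0.1
[1394.9  599.8] 0.069 [ 0.6498 -0.0262] rect mm [650.1 -25.9] [87.2 88.5] 0.1
[1555.3  619.7] 0.069 [ 0.6387 -0.1152] rect mm [ 650.3 -116.4] [87.3 86.3] 0.4
```

View pics/t16.png

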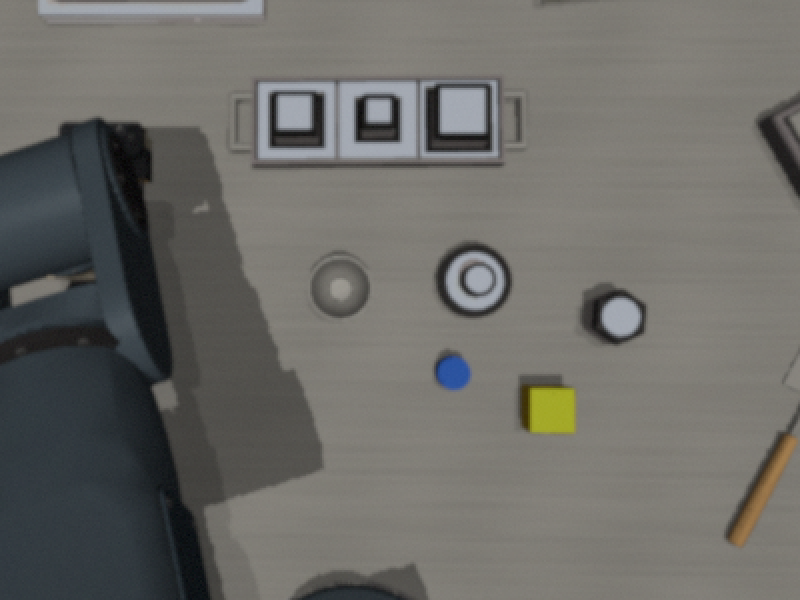

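View pics/s16.png

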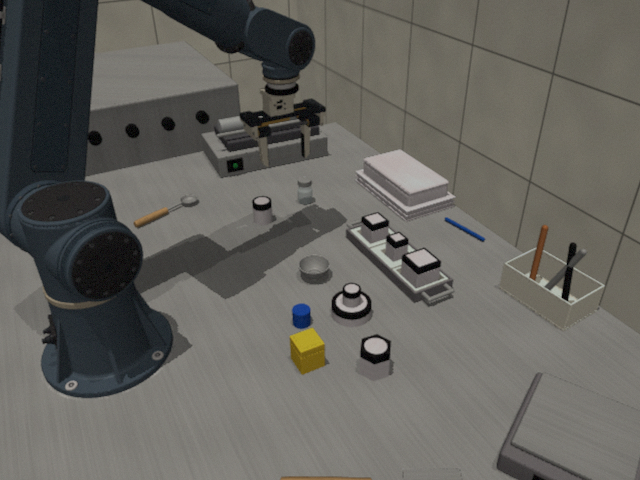

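Top and side views show all three square tins upright in their own pockets, and the small round tin centred on the wide tin. The hex and round tins stand where they were, and the arm is clear.

```bash
python3 -c "
from station import *
print(finish_job())"
```

```text
the job is handed in; nothing more can be done
None
```

The job is done and handed in at about 36 s. I lifted the small round tin off and parked it on the table. The medium square tin went from the stack into its pocket, and the small round tin went back onto the wide tin's lid. The large and small square tins then went into their own pockets.

Last checks before handing in:
- **Square tins:** the top and side pictures show all three upright in the right pockets. The large one measured within about 1 mm of its pocket's centre. My blob measurement of the medium and small ones merged with the white inserts, so I judged those two by eye.
- **Small round tin:** it measured within about 0.2 mm of the wide lid's centre from the top camera.
- **Tins to leave alone:** the hex tin was unchanged at (0.4325, -0.2955), and the wide tin showed no measurable shift after the medium tin came out. The round tin was hidden by the arm in the last top picture, but it stands in place in the side picture.
- **Disagreements:** the wrist and top cameras differed by 2–3 mm along the jaws, so I centred by the wrist view over the tins and pockets. My first move over the small pocket went 7 mm too far, which I corrected before lowering.

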